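Change the battery packs of the power box and press its cover flush

ROBOT

A 7-joint arm with a two-finger parallel gripper is mounted at the origin on a cart in front of the work surface, level with it; the furniture and walls round the work are solid. World frame = base frame: x ahead of the robot, y to its left, z up, the work surface at z = 0. Lengths are in m, angles in rad, forces in N, time in s.
With the tool pointing down it reaches from about 0.425 to 0.975 m from the base axis. Payload 16.7 kg.
Tool frame: the origin (TCP) lies midway between the tips of the shut fingers; the grasp point (between the pads) lies 19 mm behind it; y points along the fingers, x is the direction in which the jaws open and shut, and the axes are right-handed (so a half turn about y gives the same grasp; the last joint's range is limited). The gripper opens to 85 mm and grips with 20 to 120 N. Pads are 22 mm wide; open, the fingers measure 114 mm over their backs; the gripper's body (76 mm by 85 mm) begins 54 mm behind the grasp point. The pads swing forward as they close: fully open they stand 13 mm farther back than shut.
Start: joints at [0.995, 0.426, 0.074, 1.606, -0.034, 1.111, -0.067], TCP at [0.279, -0.614, 0.231] pointing down, gripper open.
Joint ranges: [-2.85, 2.85], [-0.5, 2.14], [-1.23, 1.37], [0.21, 2.46], [-1.02, 4.16], [0.16, 2.05], [-2.73, 2.73]. Speed limits (rad/s): [1.89, 1.89, 2.39, 2.39, 3.01, 3.01, 3.01].

INTERFACE

Orientations are given as a unit quaternion [w, x, y, z].
In Python, from cell import robot gives the robot as it stands.
- The arm moves only by the shell command python3 -m pendant 'ROWS'. ROWS is JSON, a list of rows, each an object with "delta_rot": the turn, a rotation vector about the tool's x, y, z in rad, a list of three; "linear": the shift along the tool's x, y, z in mm, a list of three; "claw": the opening, from -1 (shut) to 1 (fully open). In form: [{"delta_rot": [wx, wy, wz], "linear": [x, y, z], "claw": claw}, ...]. A call has 1 to 20 rows; each row is the pose to reach, as a shift and turn from the pose commanded when the call began, along the tool's axes at that moment; what a row does not reach only later rows make up. A row lasts 1/12 s, in which the tool goes at most 41.7 mm and 7.16 degrees, less where a joint would pass 70% of its speed; a pose out of reach is approached as far as the arm can. A call with a gripper value outside its range is refused whole. The fingers move at their own pace and stop on an object; the grip force is fixed at half the most. Time passes only in rows, so rows that repeat a pose let the fingers close. It gives the time, the measured TCP pose, the force and the opening at its end, in the units of the state.
- robot.read_state(): the state, without advancing time (a new reading comes with each control period).
- robot.grab_frame(name): name is "scene" or "top"; returns the picture (420x560x3 uint8, red, green, blue); there is no depth.
- robot.calibration(name): a dict with "fx", "fy", "cx", "cy" (pixels), "k1" (the pictures are not rectified: a ray, as slopes to the right and down, at radius r is drawn at 1 + k1 r^2 times it, then the intrinsics apply), "eye" and "orientation" of the camera in the world. Camera axes: x right, y down, z forward; pixel columns grow to the right and rows downward; lengths in m; the calibration is good to about 2 mm. A picture is of the moment at which its call begins. calibration takes no time and is no camera call.
- robot.finish_job(): hands the job in, once; it reports no verdict.
The state is a dict: "time": time; "qpos": joint angles; "dq": joint speeds; "effort": joint torques, N m; "tool_pos": TCP position; "eef_rot": TCP orientation; "ft_force": force on the tool from outside, world axes, zero at the start; "moment": the same for the moment, N m; "gripper_width": finger opening in m.
Only numpy, scipy, OpenCV 4.12 (cv2) and the standard library are available. Lean on these libraries where they do the work, as an engineer would, in place of code of your own. Each camera call takes 0.05 s, during which the arm holds its last target.

TASK

Change the battery packs in the open power box: take every spent pack out of its bays and put it in the recycling tray, and lay the three fresh packs from the charging mat in the three bays, one lying fully down in each. Then put the loose cover on the box and press it down on its stiff studs until it sits level and flush with the rim all round. Leave the other things on the desk where they are.

Things in the scene. Friction and masses are not known exactly. Their poses are not given: they have to be found in the camera images.
- power_box: Open grey box fixed to the desk, 95 x 210 mm (its x, y), rim 37 mm high, walls 5 mm, inside 85 x 200 mm, floor at 4 mm. Origin: centre of its underside, z up. Three bays side by side along y, 55 mm apart, each a pocket 76 (x) x 34 (y) mm between ribs whose tops are 10 mm above the desk. In each inner corner a post 13 x 13 mm, top 30 mm above the desk, with a push-in stud on it.
- cover: Loose flat cover: plate 80 x 195 mm (its x, y), 7 mm thick; fits inside the box's rim with 2.5 mm to spare all round, its y along the box's y, either way round. In the middle of its top a finger rib 12 mm wide (x), 70 mm long (y), top 25 mm above the plate's underside. 0.14 to 0.24 kg. Origin: centre of its underside, z up. It starts on the desk behind the box, rib up.
- cover_seat (a point): Point on the power box's centre line, level with the tops of the corner posts, 30 mm above the desk; axes as the box. The cover's origin is here when it is seated, its flat top then flush with the rim. Laid on the unpressed studs it stands 5 mm higher; pressing on one side alone tilts it.
- recycling_tray: Open plywood tray, fixed to the desk, 110 x 190 mm (along its x, y), walls 30 mm high and 4 mm thick, floor 4 mm thick. Origin at the centre of its underside, z up. It stands left or right of the power box, the charging mat on the other side.
- charging_mat: Flat rubber charging mat, fixed to the desk, 110 x 190 mm (along its x, y), 4 mm thick, with three bright contact strips. Origin at the centre of its underside. The fresh packs lie on it side by side along y, about 58 mm apart.
- bay_1 (a point): Centre of the floor of the bay at +y (left seen from the robot) of the power box, 4 mm above the desk; a pack lies in it with its x along the box's x (either way round), its origin at this point.
- bay_2 (a point): Centre of the floor of the middle bay of the power box, 4 mm above the desk; a pack lies in it with its x along the box's x (either way round), its origin at this point.
- bay_3 (a point): Centre of the floor of the bay at -y (right) of the power box, 4 mm above the desk; a pack lies in it with its x along the box's x (either way round), its origin at this point.
- spent_1: A battery pack: block 70 x 28 x 22 mm (along its x, y, z) with rounded edges, black with a grey label, 0.12 kg; origin at the centre of its underside, z up. Spent: it starts lying in bay 1 of the power box, if present (one to three spent packs are).
- spent_2: A battery pack: block 70 x 28 x 22 mm (along its x, y, z) with rounded edges, black with a grey label, 0.12 kg; origin at the centre of its underside, z up. Spent: it starts lying in bay 2 of the power box, if present (one to three spent packs are).
- spent_3: A battery pack: block 70 x 28 x 22 mm (along its x, y, z) with rounded edges, black with a grey label, 0.12 kg; origin at the centre of its underside, z up. Spent: it starts lying in bay 3 of the power box, if present (one to three spent packs are).
- fresh_1: A battery pack: block 70 x 28 x 22 mm (along its x, y, z) with rounded edges, black with a grey label, 0.12 kg; origin at the centre of its underside, z up. Fresh: it starts lying on the charging mat; it looks like the spent ones.
- fresh_2: A battery pack: block 70 x 28 x 22 mm (along its x, y, z) with rounded edges, black with a grey label, 0.12 kg; origin at the centre of its underside, z up. Fresh: it starts lying on the charging mat; it looks like the spent ones.
- fresh_3: A battery pack: block 70 x 28 x 22 mm (along its x, y, z) with rounded edges, black with a grey label, 0.12 kg; origin at the centre of its underside, z up. Fresh: it starts lying on the charging mat; it looks like the spent ones.
- stud_fl (a joint): Rubber push-in stud, 8 mm thick, on the front left (-x, +y) corner post of the power box, 36 mm in x and 93.5 mm in y from the box's centre. 0: stands 5 mm proud of the post (start); 0.005 m: fully in, level with it. It gives way at about 3 N and stays where it is pushed.
- stud_fr (a joint): Rubber push-in stud, 8 mm thick, on the front right (-x, -y) corner post of the power box, 36 mm in x and 93.5 mm in y from the box's centre. 0: stands 5 mm proud of the post (start); 0.005 m: fully in, level with it. It gives way at about 3 N and stays where it is pushed.
- stud_bl (a joint): Rubber push-in stud, 8 mm thick, on the back left (+x, +y) corner post of the power box, 36 mm in x and 93.5 mm in y from the box's centre. 0: stands 5 mm proud of the post (start); 0.005 m: fully in, level with it. It gives way at about 3 N and stays where it is pushed.
- stud_br (a joint): Rubber push-in stud, 8 mm thick, on the back right (+x, -y) corner post of the power box, 36 mm in x and 93.5 mm in y from the box's centre. 0: stands 5 mm proud of the post (start); 0.005 m: fully in, level with it. It gives way at about 3 N and stays where it is pushed.
- tape_measure: Bystander: yellow tape measure, 35 x 71 x 60 mm, on the desk near its front edge, left.
- figure: Bystander: small pale glazed animal figure, 56 x 56 x 60 mm, standing left of the cover and farther back.

How it is judged:
At the end, for the whole second after the job is handed in: Every spent pack lies inside the recycling tray; each bay holds a fresh pack lying flat, within 8 mm of the bay's point; the cover lies in the rim, within 6 mm of centre and 0.06 rad of straight, at most 1.5 mm above its seat, tilted under 0.015 rad, at rest (x of spent_1 in the frame of recycling_tray between -0.053 and 0.053 m and y of spent_1 in the frame of recycling_tray between -0.093 and 0.093 m and z of each of spent_1, spent_2, spent_3 in the frame of recycling_tray below 0.045 m and x of spent_2 in the frame of recycling_tray between -0.053 and 0.053 m and y of spent_2 in the frame of recycling_tray between -0.093 and 0.093 m and x of spent_3 in the frame of recycling_tray between -0.053 and 0.053 m and y of spent_3 in the frame of recycling_tray between -0.093 and 0.093 m and ((distance between fresh_1 and bay_1 below 0.008 m and angle between fresh_1's own z axis and vertical below 0.1 rad) or (distance between fresh_2 and bay_1 below 0.008 m and angle between fresh_2's own z axis and vertical below 0.1 rad) or (distance between fresh_3 and bay_1 below 0.008 m and angle between fresh_3's own z axis and vertical below 0.1 rad)) and ((distance between fresh_1 and bay_2 below 0.008 m and angle between fresh_1's own z axis and vertical below 0.1 rad) or (distance between fresh_2 and bay_2 below 0.008 m and angle between fresh_2's own z axis and vertical below 0.1 rad) or (distance between fresh_3 and bay_2 below 0.008 m and angle between fresh_3's own z axis and vertical below 0.1 rad)) and ((distance between fresh_1 and bay_3 below 0.008 m and angle between fresh_1's own z axis and vertical below 0.1 rad) or (distance between fresh_2 and bay_3 below 0.008 m and angle between fresh_2's own z axis and vertical below 0.1 rad) or (distance between fresh_3 and bay_3 below 0.008 m and angle between fresh_3's own z axis and vertical below 0.1 rad)) and horizontal distance between cover and cover_seat below 0.006 m and z of cover in the frame of cover_seat below 0.0015 m and angle between cover's own z axis and vertical below 0.015 rad and angle between the y axis of cover and the y axis of power_box, either way round below 0.06 rad and linear speed of cover below 0.02 m/s); the robot touches nothing.
It fails at once if the tape measure is pushed more than 5 cm from its place (distance of tape_measure from where it was at the start of the episode above 0.05 m).
It fails at once if the figure is pushed more than 5 cm from its place (distance of figure from where it was at the start of the episode above 0.05 m).
Of spent_1, spent_2, spent_3 only 1 to 3 are there at a start; the rules pass over those that are not, and their reading is None.
At some moment in a run one of cover, fresh_1, fresh_2, fresh_3 may be knocked a few centimetres aside while the robot is not near it.
Once in a run the grip may slacken for a moment while it holds something.
It also fails if it takes over 210 s, if anything falls off the work surface, if the arm or the gripper's body presses on something with over 40 N, if the wrist force passes 120 N, or if a joint passes its speed limit or range.

## Working session

There is one attempt and no reset: what is moved stays moved. The work goes in short steps, Python scripts to look and compute and a shell command to move; the robot and the scene stay as the last step left them, time stands still between calls to the robot, and variables do not carry over. Pictures are saved under pics/ and viewed, and the job is handed in when it is done.

```bash
ls; mkdir -p pics; python3 - <<'E'
from cell import robot
import cv2
for n in("scene","top"):
    cv2.imwrite(f"pics/{n}0.png",robot.grab_frame(n)[:,:,::-1]); print(n,robot.calibration(n))
print(robot.read_state())
E
```

```text
pics
scene {'fx': 381.0273740045984, 'fy': 381.0273740045984, 'cx': 280.9203885297114, 'cy': 210.82121200366439, 'k1': -0.05409426376424322, 'eye': array([ 0.04378966, -0.55981598,  0.41576594]), 'orientation': array([-0.49750173,  0.78473061, -0.31381895,  0.19546757])}
top {'fx': 483.0887814252605, 'fy': 483.0887814252605, 'cx': 285.18264940126465, 'cy': 216.710113025126, 'k1': 0.047700761952020256, 'eye': array([0.30316867, 0.00432935, 1.40042113]), 'orientation': array([-0.06369867,  0.70774068, -0.69991186,  0.07189573])}
{'time': 0.1, 'qpos': array([ 0.99446837,  0.42665455,  0.07384394,  1.60650677, -0.03408611,
        1.11080431, -0.06712935]), 'dq': array([ 7.83013862e-04, -1.92768844e-03,  1.32887741e-03, -1.01738920e-03,
        2.13214402e-05,  1.01302598e-05, -3.21024696e-04]), 'effort': array([ 1.06846110e-02, -9.51522303e+01,  3.77242282e+00, -4.64396811e+01,
        1.97456841e-02,  6.43489882e-03, -5.95733945e-05]), 'tool_pos': array([ 0.27927506, -0.61413253,  0.23070629]), 'eef_rot': array([ 0.59473405, -0.59435957,  0.38311795, -0.38242483]), 'ft_force': array([ 0.6685195 , -0.17832135, -0.15797516]), 'moment': array([-0.04887823,  0.00133659, -0.00676135]), 'gripper_width': 0.08536155134877595}
```

View pics/scene0.png

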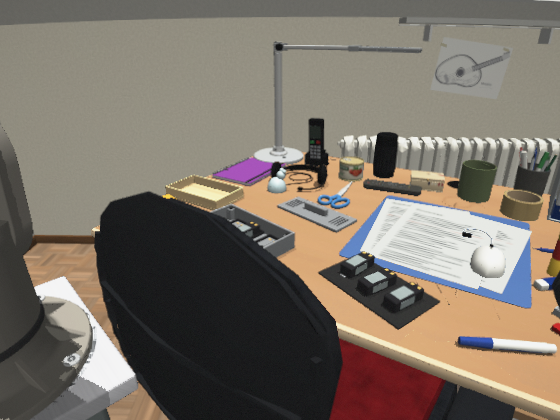

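View pics/top0.png

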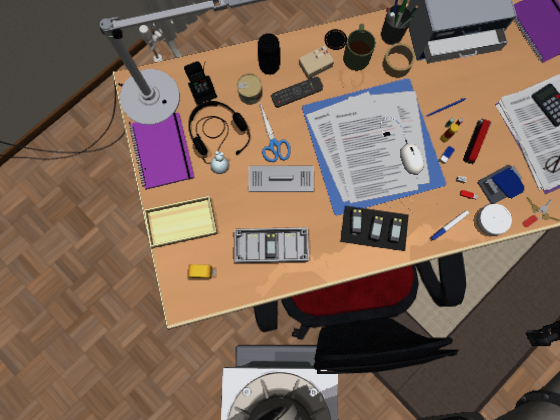

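```bash
cat > h.py <<'E'
from cell import robot
import numpy as np, cv2
from scipy.spatial.transform import Rotation as R
def cam(n):
    c=robot.calibration(n); q=c['orientation']; M=R.from_quat([q[1],q[2],q[3],q[0]]).as_matrix()
    return c,M
def px2w(n,u,v,z,c=None):
    c,M=c or cam(n)
    d=np.array([(u-c['cx'])/c['fx'],(v-c['cy'])/c['fy']]); s=d.copy()
    for _ in range(20): s=d/(1+c['k1']*(s@s))
    r=M@np.array([s[0],s[1],1]); t=(z-c['eye'][2])/r[2]
    return c['eye']+t*r
def w2px(n,P,c=None):
    c,M=c or cam(n)
    p=M.T@(np.asarray(P,float)-c['eye']); s=p[:2]/p[2]; s=s*(1+c['k1']*(s@s))
    return np.array([c['fx']*s[0]+c['cx'],c['fy']*s[1]+c['cy']])
def snap(n,name,box=None,k=1):
    f=robot.grab_frame(n)[:,:,::-1].copy()
    cv2.imwrite(f'pics/{name}_raw.png',f)
    if box: x0,y0,x1,y1=box; f=f[y0:y1,x0:x1]
    f=cv2.resize(f,None,fx=k,fy=k,interpolation=cv2.INTER_CUBIC)
    cv2.imwrite(f'pics/{name}.png',f); return f
def rect(cx,cy,yaw,lx,ly,z):
    c,s=np.cos(yaw),np.sin(yaw)
    return [np.array([cx+c*a*lx/2-s*b*ly/2,cy+s*a*lx/2+c*b*ly/2,z]) for a,b in((-1,-1),(1,-1),(1,1),(-1,1))]
E
python3 - <<'E'
import cv2
f=cv2.imread('pics/top0.png')
cv2.imwrite('pics/topz.png',cv2.resize(f[140:290,135:435],None,fx=2.66,fy=2.66,interpolation=cv2.INTER_CUBIC))
f=cv2.imread('pics/scene0.png')
cv2.imwrite('pics/scz.png',cv2.resize(f[150:330,160:440],None,fx=2.8,fy=2.8,interpolation=cv2.INTER_CUBIC))
E
```

```text
(no output)
```

View pics/topz.png

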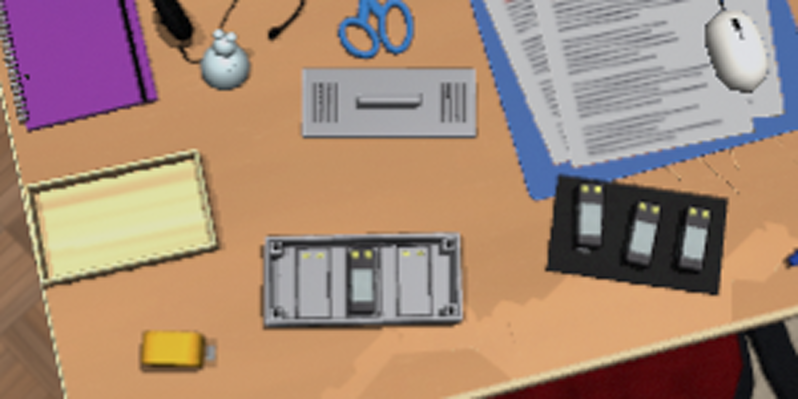

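View pics/scz.png

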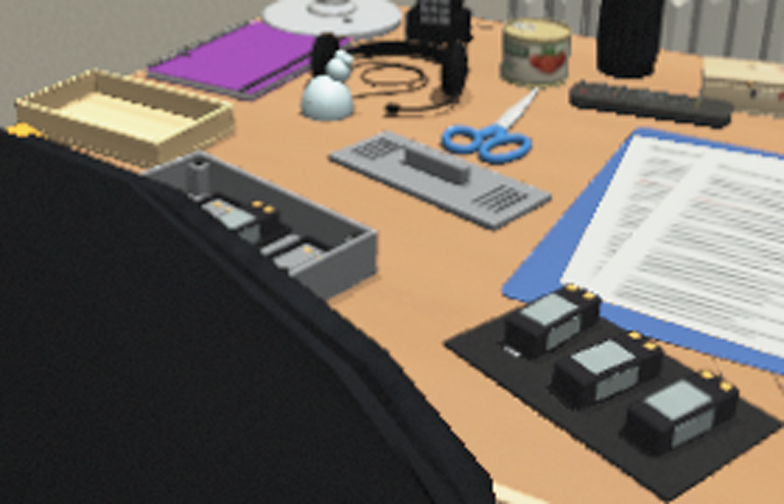

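```bash
python3 - <<'E'
import cv2,numpy as np
f=cv2.imread('pics/top0_raw.png' if 0 else 'pics/top0.png')
def z(f,x0,y0,x1,y1,k,n):
    g=cv2.resize(f[y0:y1,x0:x1],None,fx=k,fy=k,interpolation=cv2.INTER_CUBIC)
    for x in range((x0+9)//10*10,x1,10):
        cv2.putText(g,str(x),(int((x-x0+.5)*k)-10,10),0,.35,(0,0,255),1); cv2.line(g,(int((x-x0+.5)*k),12),(int((x-x0+.5)*k),18),(0,0,255),1)
    for y in range((y0+9)//10*10,y1,10):
        cv2.putText(g,str(y),(0,int((y-y0+.5)*k)+4),0,.35,(0,0,255),1); cv2.line(g,(24,int((y-y0+.5)*k)),(30,int((y-y0+.5)*k)),(0,0,255),1)
    cv2.imwrite(f'pics/{n}.png',g)
z(f,225,155,325,270,5,'a'); z(f,335,200,415,255,9,'b')
f=cv2.imread('pics/scene0.png')
z(f,310,245,440,325,6,'c')
z(f,205,190,365,260,5,'d')
E
```

```text
(no output)
```

View pics/a.png

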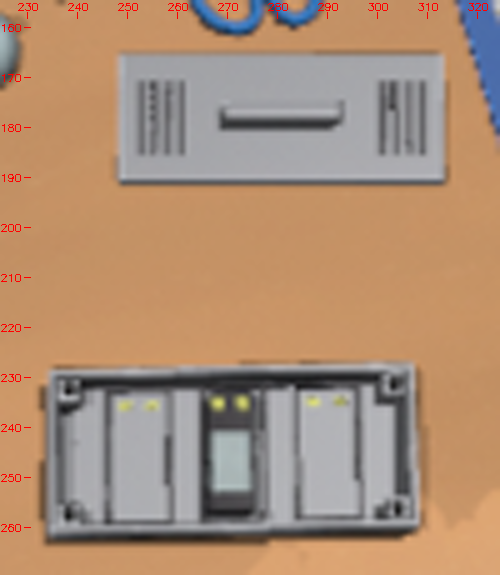

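View pics/b.png

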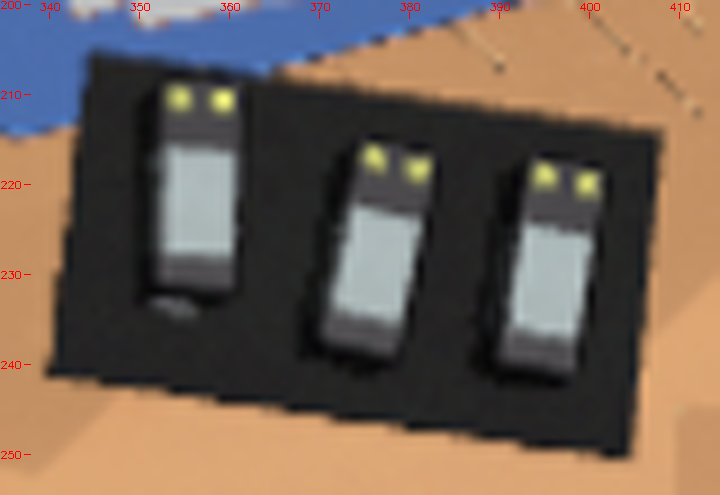

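View pics/c.png

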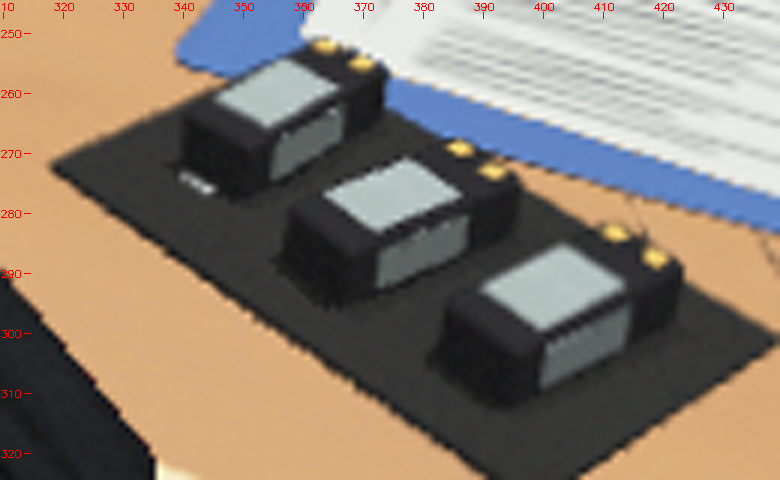

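View pics/d.png

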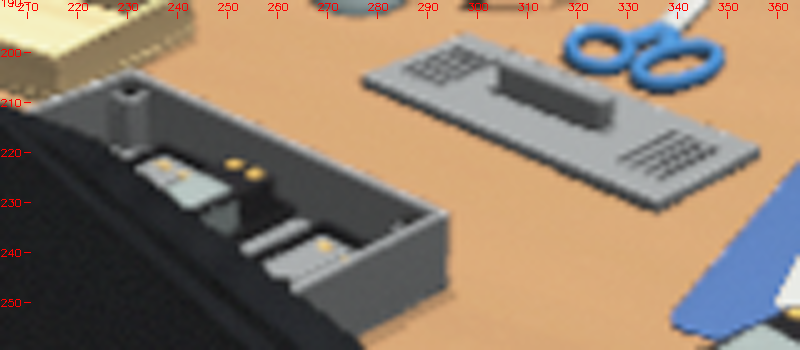

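```bash
cat > m.py <<'E'
from h import *
from scipy.optimize import least_squares
C={n:cam(n) for n in('top','scene')}
def tri(a,b):
    f=lambda P:np.r_[w2px('top',P,C['top'])-a,w2px('scene',P,C['scene'])-b]
    r=least_squares(f,px2w('top',*a,0.02,C['top'])); return r.x,np.abs(r.fun).max()
if __name__=='__main__':
    L={'A':([(353,215.5),(360.5,216),(360,228),(352.5,227.5)],[(357,254),(366,260),(354,265.5),(345,261)]),
    'B':([(374,222),(382,224),(379.5,236),(371.5,234.5)],[(377.5,261),(386.5,266.5),(372.5,273.5),(363.5,267)]),
    'C':([(394,224.5),(400.5,225.5),(398,237.5),(391.5,236)],[(403.5,285),(414,292),(400,299.5),(389.5,292.5)]),
    'cov':([(248.5,165.5),(313,165.5),(313.5,190.5),(248.5,190.5)],[(297.5,196.5),(356,220.5),(336,231),(277.5,206)])}
    for k,(t,s) in L.items():
        P=np.array([tri(a,b)[0] for a,b in zip(t,s)]);e=[tri(a,b)[1] for a,b in zip(t,s)]
        m=P.mean(0); d=(P[0]+P[1]-P[2]-P[3])/2; w=(P[0]+P[3]-P[1]-P[2])/2
        print(k,m.round(4),'len',np.linalg.norm(d).round(4),'wid',np.linalg.norm(w).round(4),'yaw',np.arctan2(d[1],d[0]).round(3),np.arctan2(-w[0],w[1]).round(3),'z',P[:,2].round(4),'err',np.round(e,2))
    for a,b in(((235,229),(231,204)),((307.5,227.5),(294,232))): print('boxrim',tri(a,b))
    c=C['top']
    for z,pts in((0.037,[(234.5,229),(307.5,227.5),(309,259.5),(234.5,261.5)]),(0.026,[(357.5,210),(218+160,217)])):
        print([px2w('top',*p,z,c).round(4)[:2] for p in pts])
E
python3 m.py
```

```text
A [ 0.5578 -0.2165  0.0273] len 0.0352 wid 0.0218 yaw -0.054 -0.049 z [0.0283 0.0252 0.0282 0.0274] err [0.1  0.2  0.01 0.03]
B [ 0.5347 -0.2717  0.049 ] len 0.0344 wid 0.0227 yaw -0.186 -0.235 z [0.0484 0.0502 0.0485 0.0487] err [0.25 0.2  0.65 0.86]
C [ 0.5321 -0.3292  0.0284] len 0.0338 wid 0.0206 yaw -0.2 -0.095 z [0.0305 0.0276 0.027  0.0285] err [0.56 0.23 0.34 0.22]
cov [0.6917 0.004  0.0051] len 0.0768 wid 0.1929 yaw 0.021 0.014 z [0.0077 0.0037 0.0049 0.0041] err [0.19 0.34 0.29 0.14]
boxrim (array([0.53043183, 0.13293179, 0.03735441]), np.float64(0.12699414545866716))
boxrim (array([ 0.5372616 , -0.07427609,  0.03906869]), np.float64(0.02619367625487712))
[array([0.5308, 0.1342]), array([ 0.5377, -0.0745]), array([ 0.446 , -0.0788]), array([0.438 , 0.1313])]
[array([ 0.593 , -0.2205]), array([ 0.573 , -0.2795])]
```

```bash
cat > ov.py <<'E'
from h import *
import sys
# overlay rects on an image crop
def overlay(img,n,rects,x0,y0,x1,y1,k,out,pts=[]):
    f=cv2.imread(img); g=cv2.resize(f[y0:y1,x0:x1],None,fx=k,fy=k,interpolation=cv2.INTER_CUBIC); c=cam(n)
    t=lambda P:tuple(int(round(a)) for a in ((w2px(n,P,c)-[x0,y0]+.5)*k))
    for r,col in rects:
        for i in range(4): cv2.line(g,t(r[i]),t(r[(i+1)%4]),col,1)
    for p in pts: cv2.circle(g,t(p),2,(0,0,255),-1)
    cv2.imwrite(out,g)
E
python3 - <<'E'
from m import *; from ov import overlay
t,s=[(374,222),(382,224),(379.5,236),(371.5,234.5)],[(377.8,271.3),(387,277.2),(373,283.8),(363.8,277.5)]
P=np.array([tri(a,b)[0] for a,b in zip(t,s)]);print(P.mean(0),P[:,2])
r=(0,0,255);g=(0,255,0)
box=(0.488,0.028,0.036)
R=[(rect(*box,.095,.210,.037),r),(rect(*box,.085,.2,.037),g),(rect(.6917,.004,.016,.08,.195,.007),r)]
for x,y,w in((0.5578,-.2165,-.05),(0.5347,-.2717,-.2),(0.5321,-.3292,-.15)):
    R.append((rect(x+.004*np.cos(w),y+.004*np.sin(w),w,.07,.028,.026),r))
overlay('pics/top0.png','top',R[:3],225,155,325,270,5,'pics/o1.png')
overlay('pics/top0.png','top',R[3:],335,200,415,255,9,'pics/o2.png')
f=cv2.imread('pics/top0.png'); cv2.imwrite('pics/o3.png',cv2.resize(f[190:250,140:220],None,fx=8,fy=8,interpolation=cv2.INTER_CUBIC))
s=robot.read_state(); q=s['eef_rot']
from scipy.spatial.transform import Rotation as RR
print(RR.from_quat([q[1],q[2],q[3],q[0]]).as_matrix().round(3))
E
```

```text
[ 0.53695002 -0.27449573  0.02772503] [0.02691733 0.02846746 0.0281084  0.02740694]
[[ 0.414 -0.001  0.91 ]
 [-0.91   0.001  0.414]
 [-0.001 -1.    -0.   ]]
```

View pics/o1.png

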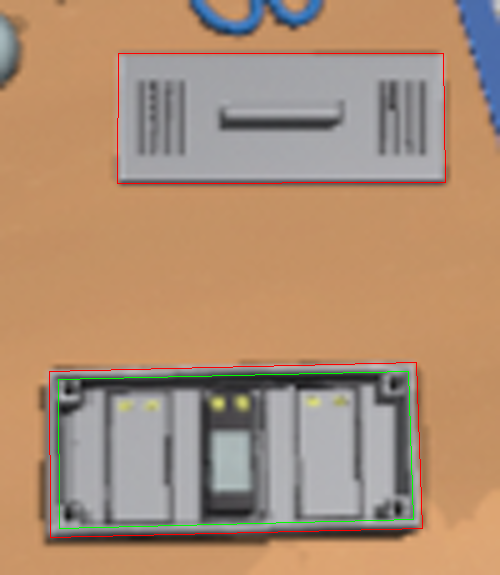

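View pics/o2.png

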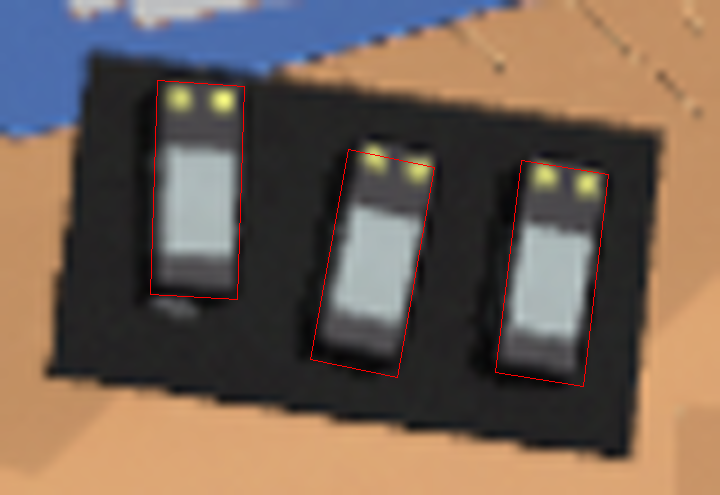

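View pics/o3.png

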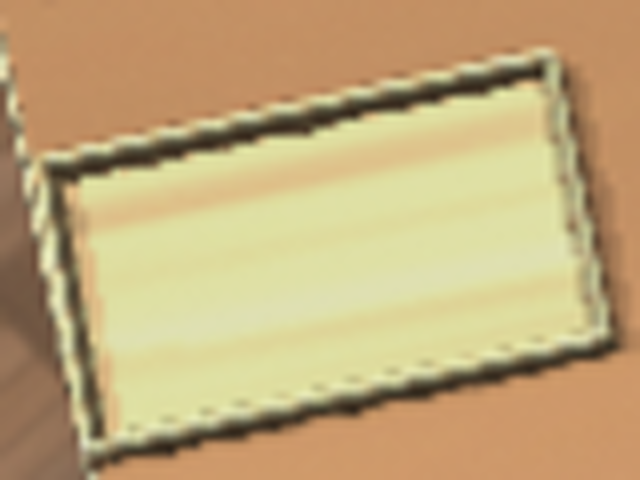

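```bash
cat >> h.py <<'E'
def go(x,y,z,yaw,cover=False):
    """print linear(mm) & rot from the current pose to TCP (x,y,z); jaws across pack with yaw"""
    s=robot.read_state(); q=s['eef_rot']; M=R.from_quat([q[1],q[2],q[3],q[0]])
    a=yaw+(0 if cover else -np.pi/2)
    X=np.array([np.cos(a),np.sin(a),0]);Y=np.array([0,0,-1.]);T=R.from_matrix(np.c_[X,Y,np.cross(X,Y)])
    print('lin',(1e3*(M.inv().apply(np.array([x,y,z])-s['tool_pos']))).round(1),'rot',(M.inv()*T).as_rotvec().round(3),'t',round(s['time'],2))
def st():
    s=robot.read_state(); q=s['eef_rot']; m=R.from_quat([q[1],q[2],q[3],q[0]]).as_matrix()
    print('t',round(s['time'],2),'tcp',s['tool_pos'].round(4),'Xang',np.arctan2(m[1,0],m[0,0]).round(3),'dn',m[:,1].round(3),'F',s['ft_force'].round(1),'w',round(s['gripper_width'],4))
E
python3 - <<'E'
from h import *
print('tcp px',w2px('top',[.279,-.614,.231]),w2px('scene',[.279,-.614,.231]), 'base',w2px('top',[0,0,0]))
c=[px2w('top',*p,.03) for p in((208.3,195.8),(216,232),(150.5,246.4),(144.8,209.3))]
print(np.round(c,4),np.mean(c,0))
print('spent2 label',px2w('top',270.7,246.5,.026))
go(.488,.028,.15,.034)
E
```

```text
tcp px [542.59089581 325.24000083] [666.19143009 419.94514746] base [279.14223698 425.75941454]
[[0.6289 0.2136 0.03  ]
 [0.5227 0.1874 0.03  ]
 [0.4793 0.3707 0.03  ]
 [0.5865 0.3937 0.03  ]] [0.55432485 0.29137327 0.03      ]
spent2 label [0.483148  0.0302547 0.026    ]
lin [-498.    81.2  455.8] rot [ 0.     0.393 -0.001] t 0.1
```

```bash
python3 - <<'E'
from m import *
print(tri((322,325),(120,200)),tri((322,368),(120,200)))
print(tri((452,345),(330,370)))
E
python3 - <<'E'
import cv2
f=cv2.imread('pics/top0.png');cv2.imwrite('pics/ch.png',cv2.resize(f[260:420,200:560],None,fx=2.2,fy=2.2))
E
```

```text
(array([ 0.22088012, -0.07782526,  0.21202403]), np.float64(21.5940091403815)) (array([ 0.18989129, -0.10360077,  0.2263104 ]), np.float64(7.018461417992171))
(array([ 0.2260802 , -0.42378969,  0.16433455]), np.float64(0.018735904144705273))
```

View pics/ch.png

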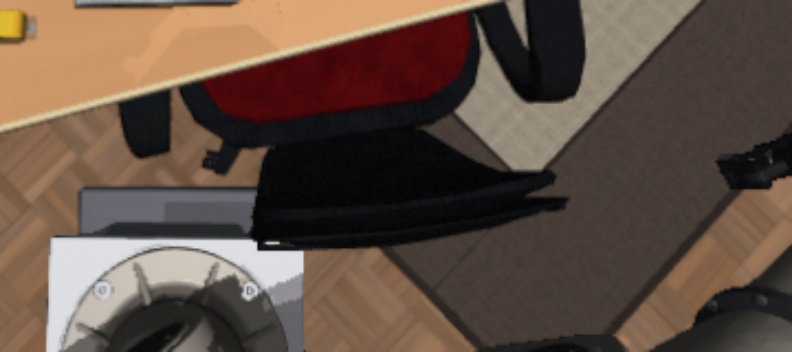

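```bash
python3 - <<'E'
from h import *
go(.55,-.35,.34,.034)
go(.488,.028,.15,.034)
E
```

```text
lin [-128.5 -109.2  355.8] rot [ 0.     0.393 -0.001] t 0.1
lin [-498.    81.2  455.8] rot [ 0.     0.393 -0.001] t 0.1
```

```bash
python3 -m pendant '[{"delta_rot":[0,0.1,0],"linear":[0,-110,100],"claw":0.1},{"delta_rot":[0,0.2,0],"linear":[-20,-110,150],"claw":0.1},{"delta_rot":[0,0.393,0],"linear":[-128,-110,356],"claw":0.1},{"delta_rot":[0,0.393,0],"linear":[-128,-110,356],"claw":0.1},{"delta_rot":[0,0.393,0],"linear":[-128,-110,356],"claw":0.1},{"delta_rot":[0,0.393,0],"linear":[-128,-110,356],"claw":0.1},{"delta_rot":[0,0.393,0],"linear":[-128,-110,356],"claw":0.1},{"delta_rot":[0,0.393,0],"linear":[-128,-110,356],"claw":0.1},{"delta_rot":[0,0.393,0],"linear":[-498,60,456],"claw":0.1},{"delta_rot":[0,0.393,0],"linear":[-498,60,456],"claw":0.1},{"delta_rot":[0,0.393,0],"linear":[-498,60,456],"claw":0.1},{"delta_rot":[0,0.393,0],"linear":[-498,60,456],"claw":0.1},{"delta_rot":[0,0.393,0],"linear":[-498,60,456],"claw":0.1},{"delta_rot":[0,0.393,0],"linear":[-498,60,456],"claw":0.1},{"delta_rot":[0,0.393,0],"linear":[-498,60,456],"claw":0.1},{"delta_rot":[0,0.393,0],"linear":[-498,60,456],"claw":0.1},{"delta_rot":[0,0.393,0],"linear":[-498,60,456],"claw":0.1},{"delta_rot":[0,0.393,0],"linear":[-498,60,456],"claw":0.1},{"delta_rot":[0,0.393,0],"linear":[-498,60,456],"claw":0.1},{"delta_rot":[0,0.393,0],"linear":[-498,60,456],"claw":0.1}]'; python3 - <<'E'
from h import *
st(); go(.4872,.0293,.06,.034); go(.4872,.0293,.010,.034); print(robot.calibration('scene')['eye'])
E
```

```text
time: 1.77
tool_pos: [0.4867, 0.0346, 0.1692]
eef_rot: [-0.51, 0.51, -0.491, 0.488]
ft_force: [-1.3, 0.8, -0.7]
gripper_width: 0.047
t 1.77 tcp [0.4867 0.0346 0.1692] Xang -1.53 dn [-0.003  0.002 -1.   ] F [-1.3  0.8 -0.7] w 0.047
lin [  5.6 109.2   0.6] rot [ 0.003  0.007 -0.002] t 1.77
lin [  5.7 159.2   0.7] rot [ 0.003  0.007 -0.002] t 1.77
[ 0.04378966 -0.55981598  0.41576594]
```

```bash
python3 -m pendant '[{"delta_rot":[0,0.004,0],"linear":[3,100,1],"claw":0.1},{"delta_rot":[0,0.004,0],"linear":[3,100,1],"claw":0.1},{"delta_rot":[0,0.004,0],"linear":[3,100,1],"claw":0.1},{"delta_rot":[0,0.004,0],"linear":[3,100,1],"claw":0.1},{"delta_rot":[0,0.004,0],"linear":[3,100,1],"claw":0.1},{"delta_rot":[0,0.004,0],"linear":[3,100,1],"claw":0.1}]'; python3 - <<'E'
from h import *
st(); go(.4872,.0293,.010,.034)
snap('scene','s1',(150,100,450,300),2.6);snap('top','t1',(225,155,325,270),5)
E
```

```text
time: 2.27
tool_pos: [0.4903, 0.0248, 0.0726]
eef_rot: [0.508, -0.507, 0.492, -0.493]
ft_force: [0.2, 0.5, 0.7]
gripper_width: 0.0469
t 2.27 tcp [0.4903 0.0248 0.0726] Xang -1.541 dn [ 0.001  0.    -1.   ] F [0.2 0.5 0.7] w 0.0469
lin [-4.6 62.6 -3. ] rot [-0.001 -0.004 -0.   ] t 2.27
```

View pics/s1.png

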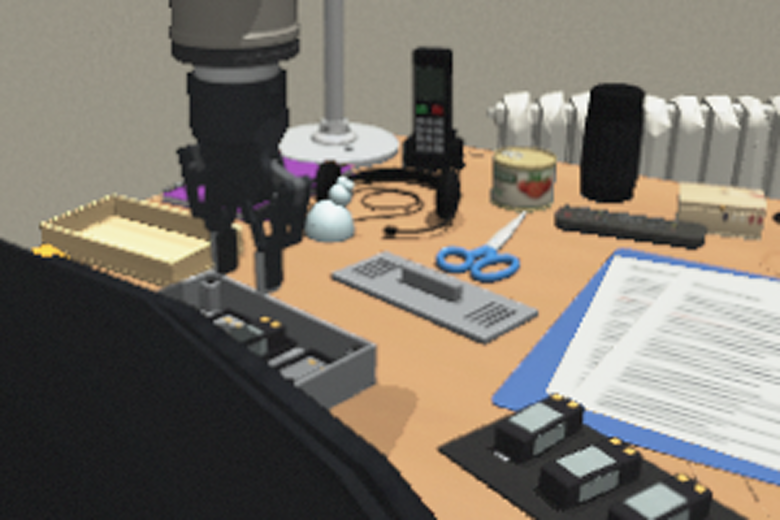

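View pics/t1.png

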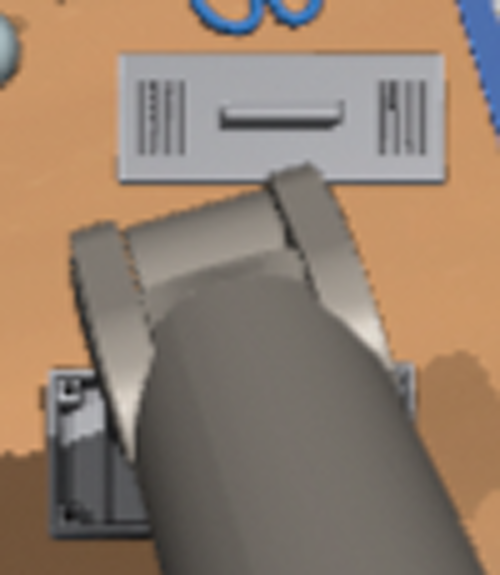

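```bash
python3 -m pendant '[{"delta_rot":[0,-0.004,0],"linear":[-4.6,20,-3],"claw":0.1},{"delta_rot":[0,-0.004,0],"linear":[-4.6,40,-3],"claw":0.1},{"delta_rot":[0,-0.004,0],"linear":[-4.6,55,-3],"claw":0.1},{"delta_rot":[0,-0.004,0],"linear":[-4.6,62.5,-3],"claw":0.1},{"delta_rot":[0,-0.004,0],"linear":[-4.6,62.5,-3],"claw":0.1},{"delta_rot":[0,-0.004,0],"linear":[-4.6,62.5,-3],"claw":0.1},{"delta_rot":[0,-0.004,0],"linear":[-4.6,62.5,-3],"claw":-0.6},{"delta_rot":[0,-0.004,0],"linear":[-4.6,62.5,-3],"claw":-0.6},{"delta_rot":[0,-0.004,0],"linear":[-4.6,62.5,-3],"claw":-0.6},{"delta_rot":[0,-0.004,0],"linear":[-4.6,62.5,-3],"claw":-0.6},{"delta_rot":[0,-0.004,0],"linear":[-4.6,62.5,-3],"claw":-0.6},{"delta_rot":[0,-0.004,0],"linear":[-4.6,62.5,-3],"claw":-0.6}]'; python3 -c "
from h import *
st()"
```

```text
time: 3.37
tool_pos: [0.4871, 0.0293, 0.0102]
eef_rot: [0.509, -0.508, 0.491, -0.492]
ft_force: [-3.3, 0.2, 13.4]
gripper_width: 0.0264
t 3.37 tcp [0.4871 0.0293 0.0102] Xang -1.537 dn [ 0.002  0.    -1.   ] F [-3.3  0.2 13.4] w 0.0264
```

```bash
python3 -m pendant '[{"delta_rot":[0,0,0],"linear":[0,-20,0],"claw":-0.6},{"delta_rot":[0,0,0],"linear":[0,-50,0],"claw":-0.6},{"delta_rot":[0,0,0],"linear":[0,-80,0],"claw":-0.6},{"delta_rot":[0,0,0],"linear":[0,-100,0],"claw":-0.6},{"delta_rot":[0,0,0],"linear":[0,-100,0],"claw":-0.6},{"delta_rot":[0,0,0],"linear":[0,-100,0],"claw":-0.6}]'; python3 - <<'E'
from h import *
st(); go(.552,.291,.07,.231); go(.552,.291,.014,.231)
E
```

```text
time: 3.87
tool_pos: [0.4873, 0.0291, 0.1105]
eef_rot: [0.509, -0.507, 0.491, -0.492]
ft_force: [0.1, 1.0, -2.1]
gripper_width: 0.0263
t 3.87 tcp [0.4873 0.0291 0.1105] Xang -1.537 dn [ 0.004  0.    -1.   ] F [ 0.1  1.  -2.1] w 0.0263
lin [-259.5   40.8   73.3] rot [-0.004 -0.198  0.   ] t 3.87
lin [-259.5   96.8   73.1] rot [-0.004 -0.198  0.   ] t 3.87
```

```bash
python3 -m pendant '[{"delta_rot":[0,-0.05,0],"linear":[-30,0,9],"claw":-0.6},{"delta_rot":[0,-0.1,0],"linear":[-70,0,20],"claw":-0.6},{"delta_rot":[0,-0.198,0],"linear":[-110,0,31],"claw":-0.6},{"delta_rot":[0,-0.198,0],"linear":[-150,0,42],"claw":-0.6},{"delta_rot":[0,-0.198,0],"linear":[-190,0,54],"claw":-0.6},{"delta_rot":[0,-0.198,0],"linear":[-230,5,65],"claw":-0.6},{"delta_rot":[0,-0.198,0],"linear":[-259.5,20,73],"claw":-0.6},{"delta_rot":[0,-0.198,0],"linear":[-259.5,50,73],"claw":-0.6},{"delta_rot":[0,-0.198,0],"linear":[-259.5,80,73],"claw":-0.6},{"delta_rot":[0,-0.198,0],"linear":[-259.5,96,73],"claw":-0.6},{"delta_rot":[0,-0.198,0],"linear":[-259.5,96,73],"claw":-0.6},{"delta_rot":[0,-0.198,0],"linear":[-259.5,96,73],"claw":0.1},{"delta_rot":[0,-0.198,0],"linear":[-259.5,96,73],"claw":0.1},{"delta_rot":[0,-0.198,0],"linear":[-259.5,96,73],"claw":0.1},{"delta_rot":[0,-0.198,0],"linear":[-259.5,96,73],"claw":0.1},{"delta_rot":[0,-0.198,0],"linear":[-259.5,60,73],"claw":0.1},{"delta_rot":[0,-0.198,0],"linear":[-259.5,20,73],"claw":0.1},{"delta_rot":[0,-0.198,0],"linear":[-259.5,-20,73],"claw":0.1},{"delta_rot":[0,-0.198,0],"linear":[-259.5,-60,73],"claw":0.1},{"delta_rot":[0,-0.198,0],"linear":[-259.5,-60,73],"claw":0.1}]'; python3 - <<'E'
from h import *
st(); snap('scene','s2',(150,100,450,300),2.6); snap('top','t2',(135,150,435,300),2.66)
go(.5618,-.2175,.12,-.03)
E
```

```text
time: 5.53
tool_pos: [0.5536, 0.293, 0.1776]
eef_rot: [0.558, -0.551, 0.437, -0.44]
ft_force: [1.3, 0.5, 0.7]
gripper_width: 0.047
t 5.53 tcp [0.5536 0.293  0.1776] Xang -1.339 dn [ 0.01   0.005 -1.   ] F [1.3 0.5 0.7] w 0.047
lin [ 497.7   50.5 -106.9] rot [-0.004  0.261 -0.001] t 5.63
```

View pics/s2.png

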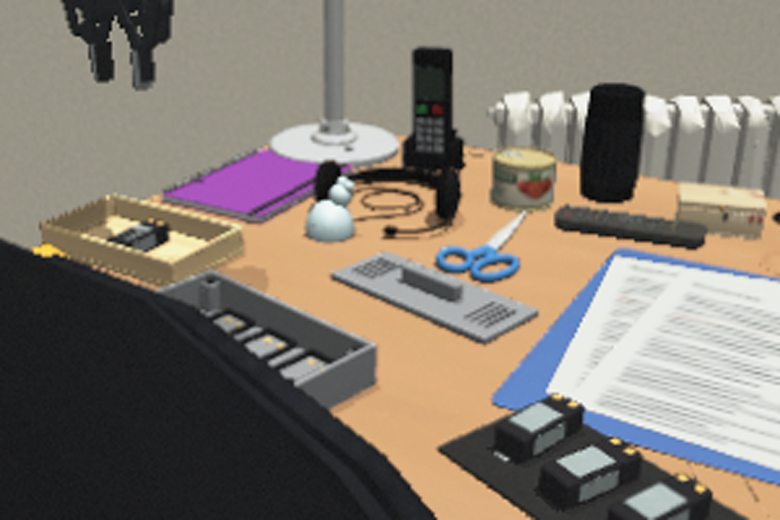

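View pics/t2.png

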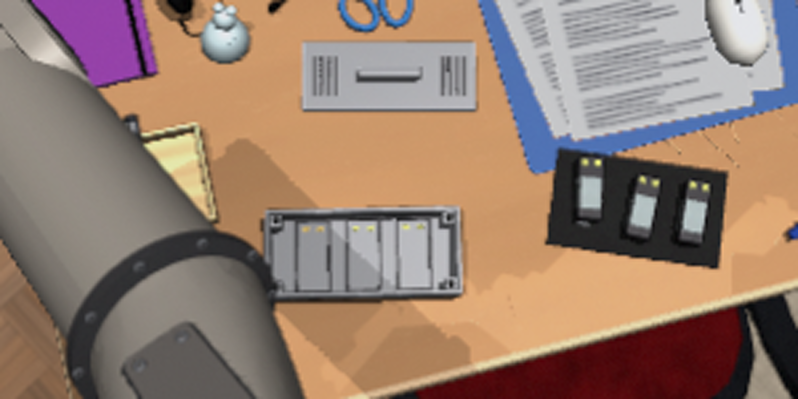

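```bash
python3 - <<'E'
from ov import *
box=(0.488,0.0285,0.034);c,s=np.cos(box[2]),np.sin(box[2])
b=[rect(box[0]-s*d,box[1]+c*d,box[2],.076,.034,.004) for d in(.055,0,-.055)]
b2=[rect(box[0]-s*d,box[1]+c*d,box[2],.076,.034,.010) for d in(.055,0,-.055)]
R=[(rect(*box,.095,.210,.037),(0,0,255)),(rect(*box,.085,.2,.037),(0,255,0))]+[(r,(255,0,0)) for r in b]+[(r,(0,255,255)) for r in b2]
overlay('pics/t2_raw.png','top',R,230,220,315,270,9,'pics/o4.png')
f=cv2.imread('pics/t2_raw.png'); cv2.imwrite('pics/o5.png',cv2.resize(f[220:270,230:315],None,fx=9,fy=9,interpolation=cv2.INTER_CUBIC))
E
```

```text
(no output)
```

View pics/o4.png

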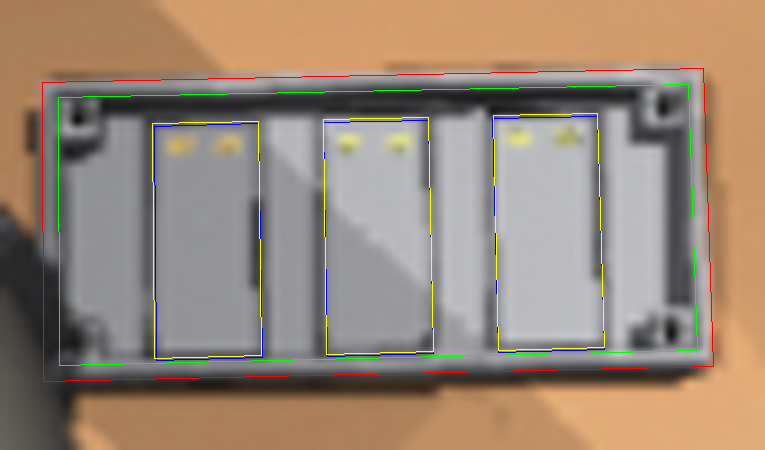

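View pics/o5.png

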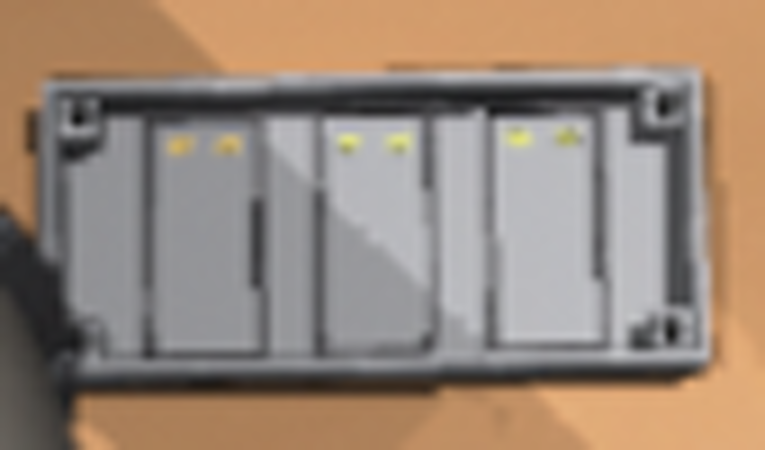

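```bash
python3 -m pendant '[{"delta_rot":[0,0.1,0],"linear":[40,0,-8],"claw":0.1},{"delta_rot":[0,0.26,0],"linear":[498,50,-107],"claw":0.1},{"delta_rot":[0,0.26,0],"linear":[498,50,-107],"claw":0.1},{"delta_rot":[0,0.26,0],"linear":[498,50,-107],"claw":0.1},{"delta_rot":[0,0.26,0],"linear":[498,50,-107],"claw":0.1},{"delta_rot":[0,0.26,0],"linear":[498,50,-107],"claw":0.1},{"delta_rot":[0,0.26,0],"linear":[498,50,-107],"claw":0.1},{"delta_rot":[0,0.26,0],"linear":[498,50,-107],"claw":0.1},{"delta_rot":[0,0.26,0],"linear":[498,50,-107],"claw":0.1},{"delta_rot":[0,0.26,0],"linear":[498,50,-107],"claw":0.1},{"delta_rot":[0,0.26,0],"linear":[498,50,-107],"claw":0.1},{"delta_rot":[0,0.26,0],"linear":[498,50,-107],"claw":0.1},{"delta_rot":[0,0.26,0],"linear":[498,50,-107],"claw":0.1},{"delta_rot":[0,0.26,0],"linear":[498,50,-107],"claw":0.1},{"delta_rot":[0,0.26,0],"linear":[498,50,-107],"claw":0.1},{"delta_rot":[0,0.26,0],"linear":[498,50,-107],"claw":0.1}]'; python3 - <<'E'
from h import *
st(); snap('scene','s3',(260,150,500,330),3.2)
go(.5618,-.2175,.011,-.03)
E
```

```text
time: 6.97
tool_pos: [0.5605, -0.2171, 0.1182]
eef_rot: [0.493, -0.493, 0.507, -0.506]
ft_force: [-0.1, -0.1, -0.1]
gripper_width: 0.0472
t 6.97 tcp [ 0.5605 -0.2171  0.1182] Xang -1.598 dn [-0.001  0.001 -1.   ] F [-0.1 -0.1 -0.1] w 0.0472
lin [  0.8 107.5   1.1] rot [ 0.001  0.003 -0.001] t 7.02
```

View pics/s3.png

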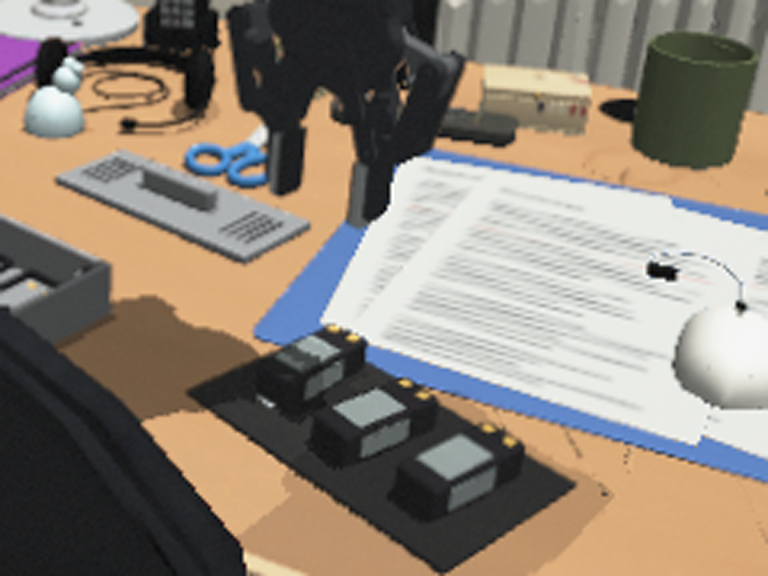

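```bash
python3 -m pendant '[{"delta_rot":[0,0,0],"linear":[1,35,1],"claw":0.1},{"delta_rot":[0,0,0],"linear":[1,70,1],"claw":0.1},{"delta_rot":[0,0,0],"linear":[1,95,1],"claw":0.1},{"delta_rot":[0,0,0],"linear":[1,106,1],"claw":0.1},{"delta_rot":[0,0,0],"linear":[1,106,1],"claw":0.1},{"delta_rot":[0,0,0],"linear":[1,106,1],"claw":-0.6},{"delta_rot":[0,0,0],"linear":[1,106,1],"claw":-0.6},{"delta_rot":[0,0,0],"linear":[1,106,1],"claw":-0.6},{"delta_rot":[0,0,0],"linear":[1,106,1],"claw":-0.6},{"delta_rot":[0,0,0],"linear":[1,106,1],"claw":-0.6},{"delta_rot":[0,0,0],"linear":[1,90,1],"claw":-0.6},{"delta_rot":[0,0,0],"linear":[1,60,1],"claw":-0.6},{"delta_rot":[0,0,0],"linear":[1,30,1],"claw":-0.6},{"delta_rot":[0,0,0],"linear":[1,10,1],"claw":-0.6},{"delta_rot":[0,0,0],"linear":[1,10,1],"claw":-0.6},{"delta_rot":[0,0,0],"linear":[1,10,1],"claw":-0.6}]'; python3 - <<'E'
from h import *
st(); snap('scene','s4',(260,150,500,330),3.2)
go(.4864,.0836,.06,.033);go(.4864,.0836,.012,.033)
E
```

```text
time: 8.35
tool_pos: [0.5626, -0.2196, 0.1107]
eef_rot: [-0.493, 0.492, -0.506, 0.508]
ft_force: [-0.5, -0.2, -2.0]
gripper_width: 0.0264
t 8.35 tcp [ 0.5626 -0.2196  0.1107] Xang -1.599 dn [ 0.003 -0.001 -1.   ] F [-0.5 -0.2 -2. ] w 0.0264
lin [-300.7   49.2  -84.1] rot [-0.001 -0.061  0.   ] t 8.4
lin [-300.7   97.2  -84.2] rot [-0.001 -0.061  0.   ] t 8.4
```

View pics/s4.png

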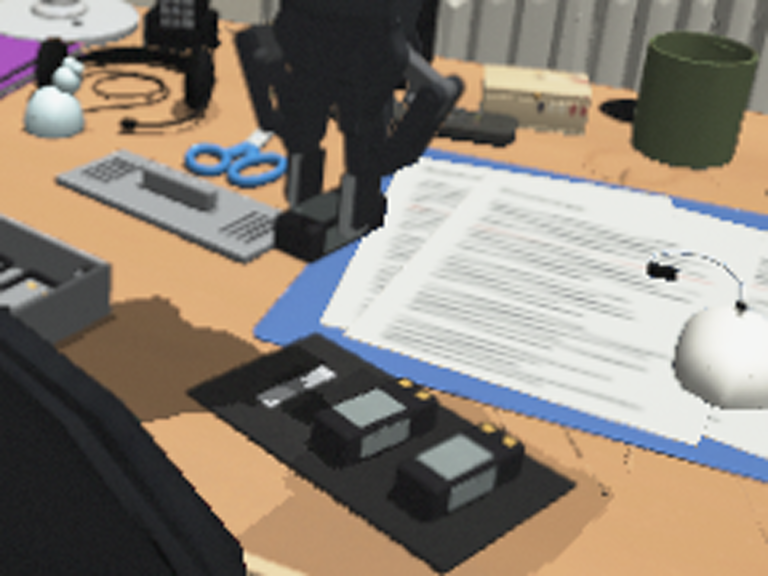

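```bash
cat >> ov.py <<'E'
def held(img,out,dx=0,zb=-.007,half=60,k=6):
    s=robot.read_state();p=s['tool_pos'];q=s['eef_rot'];m=R.from_quat([q[1],q[2],q[3],q[0]]).as_matrix()
    yaw=np.arctan2(m[1,0],m[0,0])+np.pi/2
    cx,cy=p[0]+dx*np.cos(yaw),p[1]+dx*np.sin(yaw)
    u,v=w2px('scene',p); x0,y0=max(0,int(u-half)),max(0,int(v-half*.7))
    overlay(img,'scene',[(rect(cx,cy,yaw,.07,.028,p[2]+zb),(0,0,255)),(rect(cx,cy,yaw,.07,.028,p[2]+zb+.022),(0,255,0))],x0,y0,x0+2*half,y0+int(1.4*half),k,out)
E
python3 - <<'E'
from ov import *
held('pics/s4_raw.png','pics/h1.png')
E
```

```text
(no output)
```

View pics/h1.png

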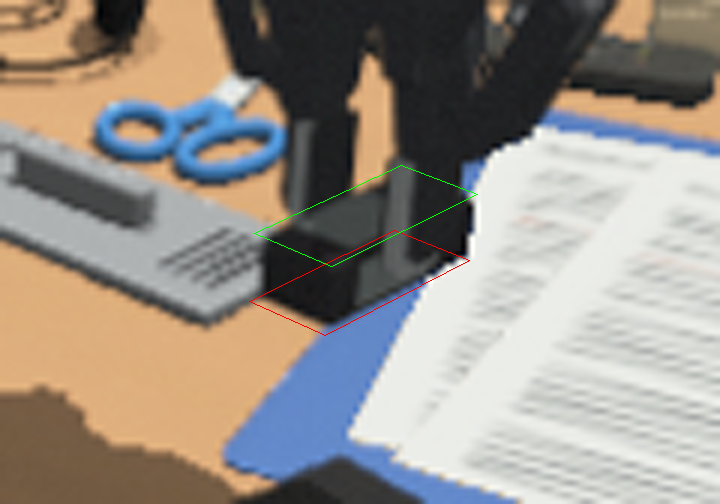

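```bash
python3 -m pendant '[{"delta_rot":[0,-0.02,0],"linear":[-30,0,-8],"claw":-0.6},{"delta_rot":[0,-0.06,0],"linear":[-65,0,-18],"claw":-0.6},{"delta_rot":[0,-0.06,0],"linear":[-100,0,-28],"claw":-0.6},{"delta_rot":[0,-0.06,0],"linear":[-140,0,-39],"claw":-0.6},{"delta_rot":[0,-0.06,0],"linear":[-180,0,-50],"claw":-0.6},{"delta_rot":[0,-0.06,0],"linear":[-220,0,-62],"claw":-0.6},{"delta_rot":[0,-0.06,0],"linear":[-255,0,-72],"claw":-0.6},{"delta_rot":[0,-0.06,0],"linear":[-285,5,-80],"claw":-0.6},{"delta_rot":[0,-0.06,0],"linear":[-300.7,30,-85],"claw":-0.6},{"delta_rot":[0,-0.06,0],"linear":[-300.7,49,-85],"claw":-0.6},{"delta_rot":[0,-0.06,0],"linear":[-300.7,49,-85],"claw":-0.6},{"delta_rot":[0,-0.06,0],"linear":[-300.7,49,-85],"claw":-0.6}]'; python3 - <<'E'
from h import *
st(); go(.4856,.0836,.012,.033);snap('scene','s5',(150,100,450,300),2.6)
E
```

```text
time: 9.4
tool_pos: [0.4842, 0.0833, 0.0589]
eef_rot: [-0.507, 0.509, -0.493, 0.491]
ft_force: [0.4, -0.2, -0.5]
gripper_width: 0.0265
t 9.4 tcp [0.4842 0.0833 0.0589] Xang -1.539 dn [-0.003 -0.001 -1.   ] F [ 0.4 -0.2 -0.5] w 0.0265
lin [-0.2 46.9  1.6] rot [ 0.003 -0.001  0.001] t 9.4
```

View pics/s5.png

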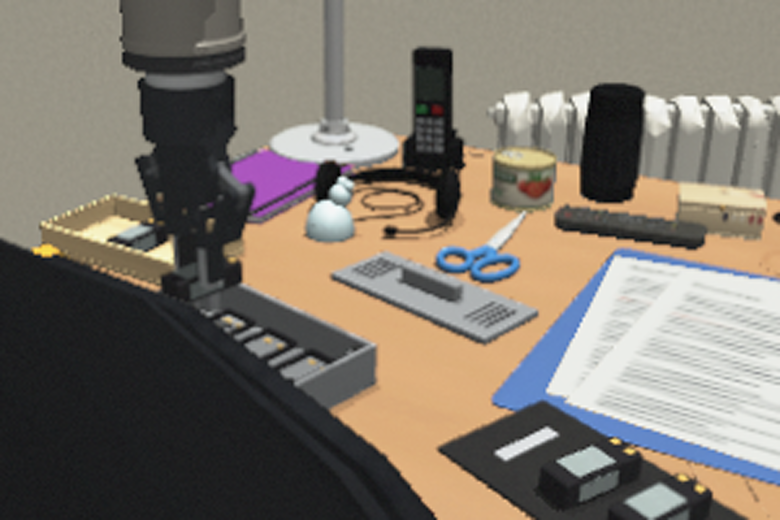

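```bash
python3 -m pendant '[{"delta_rot":[0,0,0],"linear":[0,12,1.5],"claw":-0.6},{"delta_rot":[0,0,0],"linear":[0,24,1.5],"claw":-0.6},{"delta_rot":[0,0,0],"linear":[0,34,1.5],"claw":-0.6},{"delta_rot":[0,0,0],"linear":[0,41,1.5],"claw":-0.6},{"delta_rot":[0,0,0],"linear":[0,46,1.5],"claw":-0.6},{"delta_rot":[0,0,0],"linear":[0,46,1.5],"claw":-0.6},{"delta_rot":[0,0,0],"linear":[0,46,1.5],"claw":-0.6}]'; python3 - <<'E'
from h import *
st()
E
```

```text
time: 10.03
tool_pos: [0.487, 0.0836, 0.0138]
eef_rot: [0.508, -0.508, 0.492, -0.492]
ft_force: [-0.7, 0.5, -1.6]
gripper_width: 0.0263
t 10.03 tcp [0.487  0.0836 0.0138] Xang -1.539 dn [ 0.  0. -1.] F [-0.7  0.5 -1.6] w 0.0263
```

```bash
python3 -m pendant '[{"delta_rot":[0,0,0],"linear":[0,1,-1],"claw":-0.6},{"delta_rot":[0,0,0],"linear":[0,2.5,-1],"claw":-0.6},{"delta_rot":[0,0,0],"linear":[0,2.5,-1],"claw":-0.6}]'; python3 -c "
from h import *
st()"
```

```text
time: 10.28
tool_pos: [0.4866, 0.0837, 0.0131]
eef_rot: [0.508, -0.507, 0.492, -0.493]
ft_force: [-10.4, -3.4, 42.0]
gripper_width: 0.0261
t 10.28 tcp [0.4866 0.0837 0.0131] Xang -1.539 dn [ 0.002 -0.    -1.   ] F [-10.4  -3.4  42. ] w 0.0261
```

```bash
python3 -m pendant '[{"delta_rot":[0,0,0],"linear":[0,-2,0],"claw":-0.6},{"delta_rot":[0,0,0],"linear":[0,-2,0],"claw":0.1},{"delta_rot":[0,0,0],"linear":[0,-2,0],"claw":0.1},{"delta_rot":[0,0,0],"linear":[0,-2,0],"claw":0.1},{"delta_rot":[0,0,0],"linear":[0,-30,0],"claw":0.1},{"delta_rot":[0,0,0],"linear":[0,-60,0],"claw":0.1},{"delta_rot":[0,0,0],"linear":[0,-100,0],"claw":0.1},{"delta_rot":[0,0,0],"linear":[0,-120,0],"claw":0.1},{"delta_rot":[0,0,0],"linear":[0,-120,0],"claw":0.1}]'; python3 - <<'E'
from h import *
st(); snap('scene','s6',(180,150,330,260),5.2)
go(.541,-.274,.10,-.2)
E
```

```text
time: 11.03
tool_pos: [0.488, 0.0842, 0.1355]
eef_rot: [0.51, -0.506, 0.491, -0.493]
ft_force: [1.7, 0.9, 0.0]
gripper_width: 0.0473
t 11.03 tcp [0.488  0.0842 0.1355] Xang -1.539 dn [ 0.006  0.001 -1.   ] F [1.7 0.9 0. ] w 0.0473
lin [359.4  33.3  42.6] rot [-0.004  0.231 -0.001] t 11.08
```

View pics/s6.png

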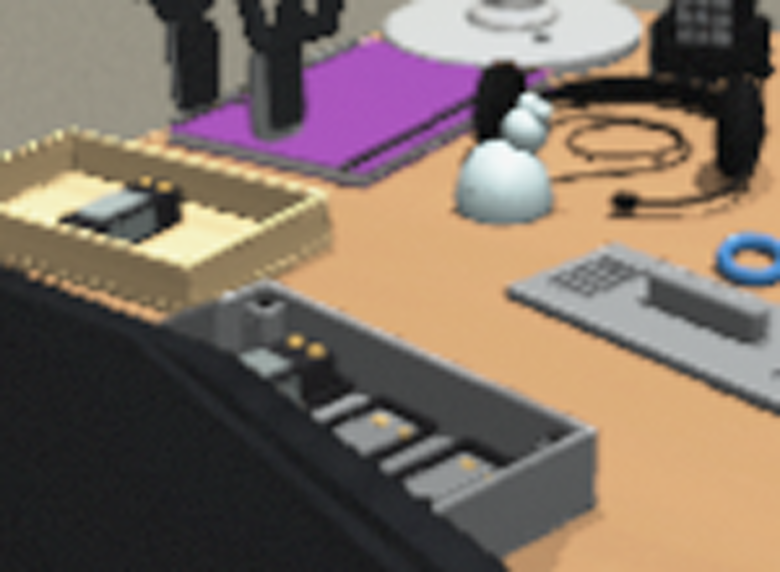

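```bash
python3 -m pendant '[{"delta_rot":[0,0.1,0],"linear":[40,0,5],"claw":0.1},{"delta_rot":[0,0.23,0],"linear":[360,33,43],"claw":0.1},{"delta_rot":[0,0.23,0],"linear":[360,33,43],"claw":0.1},{"delta_rot":[0,0.23,0],"linear":[360,33,43],"claw":0.1},{"delta_rot":[0,0.23,0],"linear":[360,33,43],"claw":0.1},{"delta_rot":[0,0.23,0],"linear":[360,33,43],"claw":0.1},{"delta_rot":[0,0.23,0],"linear":[360,33,43],"claw":0.1},{"delta_rot":[0,0.23,0],"linear":[360,33,43],"claw":0.1},{"delta_rot":[0,0.23,0],"linear":[360,33,43],"claw":0.1},{"delta_rot":[0,0.23,0],"linear":[360,33,43],"claw":0.1},{"delta_rot":[0,0.23,0],"linear":[360,33,43],"claw":0.1},{"delta_rot":[0,0.23,0],"linear":[360,33,43],"claw":0.1},{"delta_rot":[0,0.23,0],"linear":[360,33,43],"claw":0.1}]'; python3 - <<'E'
from ov import *
st(); snap('scene','s7',(260,150,500,330),3.2); snap('top','t7',(225,215,320,270),8)
go(.541,-.274,.011,-.2)
E
```

```text
time: 12.17
tool_pos: [0.54, -0.2733, 0.0976]
eef_rot: [0.448, -0.449, 0.547, -0.546]
ft_force: [0.4, 0.2, 0.4]
gripper_width: 0.0469
t 12.17 tcp [ 0.54   -0.2733  0.0976] Xang -1.768 dn [-0.001  0.001 -1.   ] F [0.4 0.2 0.4] w 0.0469
lin [ 0.5 87.2  0.8] rot [ 0.     0.003 -0.   ] t 12.27
```

View pics/s7.png

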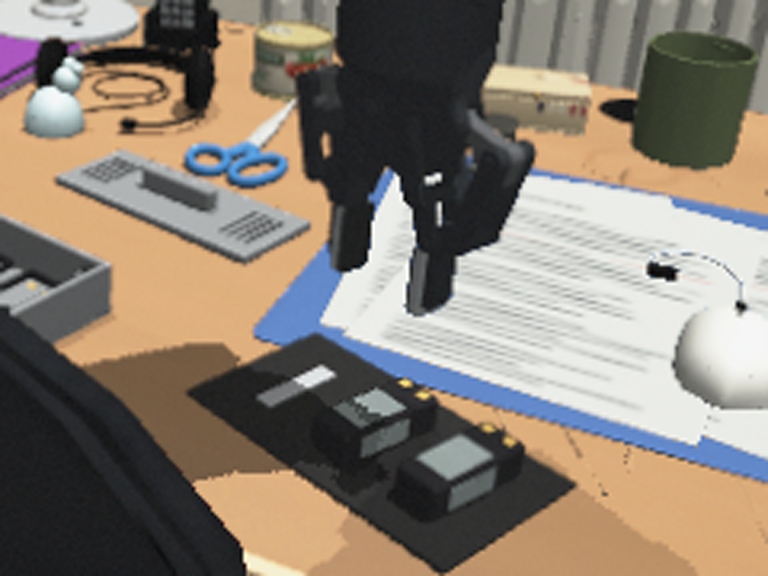

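View pics/t7.png

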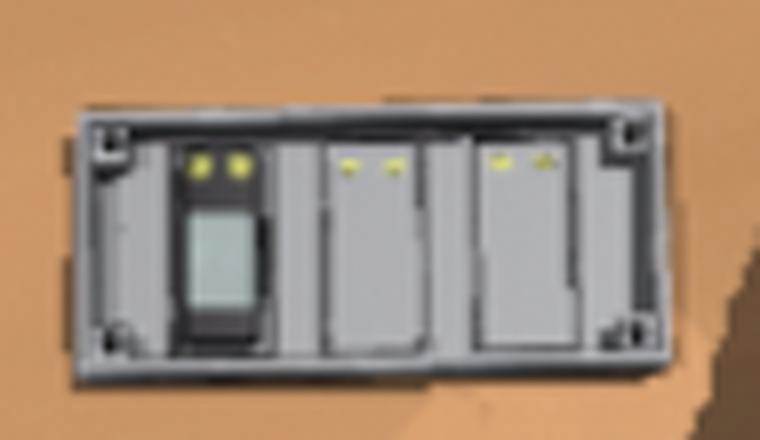

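```bash
python3 -m pendant '[{"delta_rot":[0,0,0],"linear":[0.5,35,1],"claw":0.1},{"delta_rot":[0,0,0],"linear":[0.5,65,1],"claw":0.1},{"delta_rot":[0,0,0],"linear":[0.5,80,1],"claw":0.1},{"delta_rot":[0,0,0],"linear":[0.5,86,1],"claw":0.1},{"delta_rot":[0,0,0],"linear":[0.5,86,1],"claw":0.1},{"delta_rot":[0,0,0],"linear":[0.5,86,1],"claw":-0.6},{"delta_rot":[0,0,0],"linear":[0.5,86,1],"claw":-0.6},{"delta_rot":[0,0,0],"linear":[0.5,86,1],"claw":-0.6},{"delta_rot":[0,0,0],"linear":[0.5,86,1],"claw":-0.6},{"delta_rot":[0,0,0],"linear":[0.5,86,1],"claw":-0.6}]'; python3 - <<'E'
from h import *
st()
E
python3 -m pendant '[{"delta_rot":[0,0,0],"linear":[0,-15,0],"claw":-0.6},{"delta_rot":[0,0,0],"linear":[0,-40,0],"claw":-0.6},{"delta_rot":[0,0,0],"linear":[0,-70,0],"claw":-0.6},{"delta_rot":[0,0,0],"linear":[0,-90,0],"claw":-0.6},{"delta_rot":[0,0,0],"linear":[0,-90,0],"claw":-0.6},{"delta_rot":[0,0,0],"linear":[0,-90,0],"claw":-0.6}]'; python3 - <<'E'
from ov import *
st(); snap('scene','s8',(260,150,500,330),3.2); held('pics/s8_raw.png','pics/h2.png')
go(.488,.0287,.06,.033)
E
```

```text
time: 13.1
tool_pos: [0.542, -0.2756, 0.0139]
eef_rot: [-0.448, 0.448, -0.546, 0.548]
ft_force: [0.0, 1.2, 8.0]
gripper_width: 0.0264
t 13.1 tcp [ 0.542  -0.2756  0.0139] Xang -1.769 dn [ 0.002 -0.001 -1.   ] F [0.  1.2 8. ] w 0.0264
time: 13.6
tool_pos: [0.5419, -0.2758, 0.1042]
eef_rot: [-0.449, 0.447, -0.546, 0.548]
ft_force: [-1.1, 0.4, -2.1]
gripper_width: 0.0262
t 13.6 tcp [ 0.5419 -0.2758  0.1042] Xang -1.769 dn [ 0.003 -0.001 -1.   ] F [-1.1  0.4 -2.1] w 0.0262
lin [-287.8   42.7 -112.1] rot [-0.001 -0.231  0.   ] t 13.65
```

View pics/h2.png

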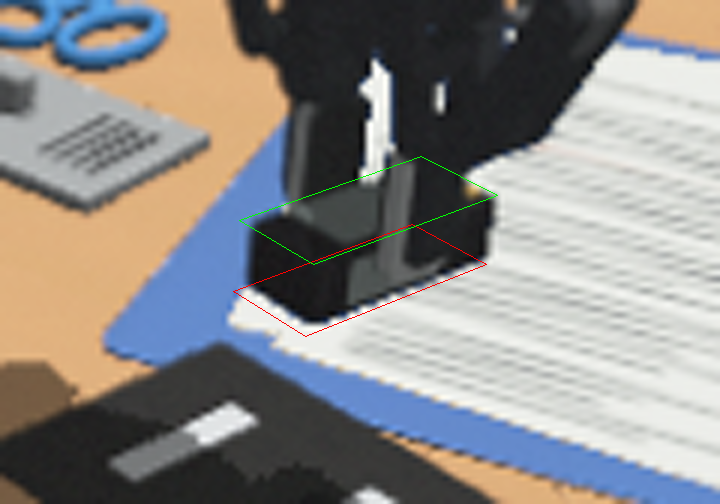

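```bash
python3 -m pendant '[{"delta_rot":[0,-0.05,0],"linear":[-30,0,-12],"claw":-0.6},{"delta_rot":[0,-0.1,0],"linear":[-65,0,-26],"claw":-0.6},{"delta_rot":[0,-0.17,0],"linear":[-100,0,-40],"claw":-0.6},{"delta_rot":[0,-0.231,0],"linear":[-140,0,-55],"claw":-0.6},{"delta_rot":[0,-0.231,0],"linear":[-180,0,-70],"claw":-0.6},{"delta_rot":[0,-0.231,0],"linear":[-220,0,-86],"claw":-0.6},{"delta_rot":[0,-0.231,0],"linear":[-255,0,-100],"claw":-0.6},{"delta_rot":[0,-0.231,0],"linear":[-277,10,-109],"claw":-0.6},{"delta_rot":[0,-0.231,0],"linear":[-287.8,30,-112.5],"claw":-0.6},{"delta_rot":[0,-0.231,0],"linear":[-287.8,43,-112.5],"claw":-0.6},{"delta_rot":[0,-0.231,0],"linear":[-287.8,43,-112.5],"claw":-0.6},{"delta_rot":[0,-0.231,0],"linear":[-287.8,43,-112.5],"claw":-0.6},{"delta_rot":[0,-0.231,0],"linear":[-287.8,43,-112.5],"claw":-0.6}]'; python3 - <<'E'
from h import *
st(); go(.4875,.0287,.0145,.033)
E
```

```text
time: 14.73
tool_pos: [0.4875, 0.0284, 0.0595]
eef_rot: [-0.508, 0.508, -0.492, 0.492]
ft_force: [1.1, -1.0, -1.2]
gripper_width: 0.0266
t 14.73 tcp [0.4875 0.0284 0.0595] Xang -1.539 dn [-0. -0. -1.] F [ 1.1 -1.  -1.2] w 0.0266
lin [-0.3 45.   0. ] rot [ 0.    -0.001  0.   ] t 14.73
```

```bash
python3 -m pendant '[{"delta_rot":[0,0,0],"linear":[0,12,0],"claw":-0.6},{"delta_rot":[0,0,0],"linear":[0,24,0],"claw":-0.6},{"delta_rot":[0,0,0],"linear":[0,34,0],"claw":-0.6},{"delta_rot":[0,0,0],"linear":[0,41,0],"claw":-0.6},{"delta_rot":[0,0,0],"linear":[0,45,0],"claw":-0.6},{"delta_rot":[0,0,0],"linear":[0,45,0],"claw":-0.6},{"delta_rot":[0,0,0],"linear":[0,45,0],"claw":-0.6}]'; python3 -c "
from h import *
st()"
```

```text
time: 15.32
tool_pos: [0.4876, 0.0288, 0.0145]
eef_rot: [0.508, -0.508, 0.492, -0.492]
ft_force: [-0.1, 0.3, -0.3]
gripper_width: 0.0264
t 15.32 tcp [0.4876 0.0288 0.0145] Xang -1.538 dn [ 0.  0. -1.] F [-0.1  0.3 -0.3] w 0.0264
```

```bash
python3 -m pendant '[{"delta_rot":[0,0,0],"linear":[0,0.5,0],"claw":0.1},{"delta_rot":[0,0,0],"linear":[0,0.5,0],"claw":0.1},{"delta_rot":[0,0,0],"linear":[0,0.5,0],"claw":0.1},{"delta_rot":[0,0,0],"linear":[0,0,0],"claw":0.1},{"delta_rot":[0,0,0],"linear":[0,-30,0],"claw":0.1},{"delta_rot":[0,0,0],"linear":[0,-60,0],"claw":0.1},{"delta_rot":[0,0,0],"linear":[0,-100,0],"claw":0.1},{"delta_rot":[0,0,0],"linear":[0,-110,0],"claw":0.1},{"delta_rot":[0,0,0],"linear":[0,-110,0],"claw":0.1}]'; python3 - <<'E'
from h import *
st()
go(.5365,-.331,.10,-.13)
E
```

```text
time: 16.07
tool_pos: [0.4894, 0.0291, 0.1277]
eef_rot: [0.51, -0.506, 0.491, -0.493]
ft_force: [0.7, -0.8, -0.2]
gripper_width: 0.0467
t 16.07 tcp [0.4894 0.0291 0.1277] Xang -1.538 dn [ 0.006  0.001 -1.   ] F [ 0.7 -0.8 -0.2] w 0.0467
lin [361.4  27.8  35.3] rot [-0.006  0.162 -0.001] t 16.07
```

```bash
python3 -m pendant '[{"delta_rot":[0,0.08,0],"linear":[40,0,4],"claw":0.1},{"delta_rot":[0,0.163,0],"linear":[361,28,35],"claw":0.1},{"delta_rot":[0,0.163,0],"linear":[361,28,35],"claw":0.1},{"delta_rot":[0,0.163,0],"linear":[361,28,35],"claw":0.1},{"delta_rot":[0,0.163,0],"linear":[361,28,35],"claw":0.1},{"delta_rot":[0,0.163,0],"linear":[361,28,35],"claw":0.1},{"delta_rot":[0,0.163,0],"linear":[361,28,35],"claw":0.1},{"delta_rot":[0,0.163,0],"linear":[361,28,35],"claw":0.1},{"delta_rot":[0,0.163,0],"linear":[361,28,35],"claw":0.1},{"delta_rot":[0,0.163,0],"linear":[361,28,35],"claw":0.1},{"delta_rot":[0,0.163,0],"linear":[361,28,35],"claw":0.1},{"delta_rot":[0,0.163,0],"linear":[361,28,35],"claw":0.1},{"delta_rot":[0,0.163,0],"linear":[361,28,35],"claw":0.1}]'; python3 - <<'E'
from ov import *
st(); snap('scene','s9',(260,150,500,330),3.2); snap('top','t9',(225,155,325,270),5)
go(.5365,-.331,.0135,-.13)
E
```

```text
time: 17.15
tool_pos: [0.5343, -0.3293, 0.0959]
eef_rot: [0.467, -0.467, 0.531, -0.531]
ft_force: [1.0, 0.3, -0.1]
gripper_width: 0.0473
t 17.15 tcp [ 0.5343 -0.3293  0.0959] Xang -1.7 dn [-0.001  0.001 -1.   ] F [ 1.   0.3 -0.1] w 0.0473
lin [ 1.3 82.8  2.2] rot [ 0.     0.001 -0.   ] t 17.25
```

View pics/s9.png

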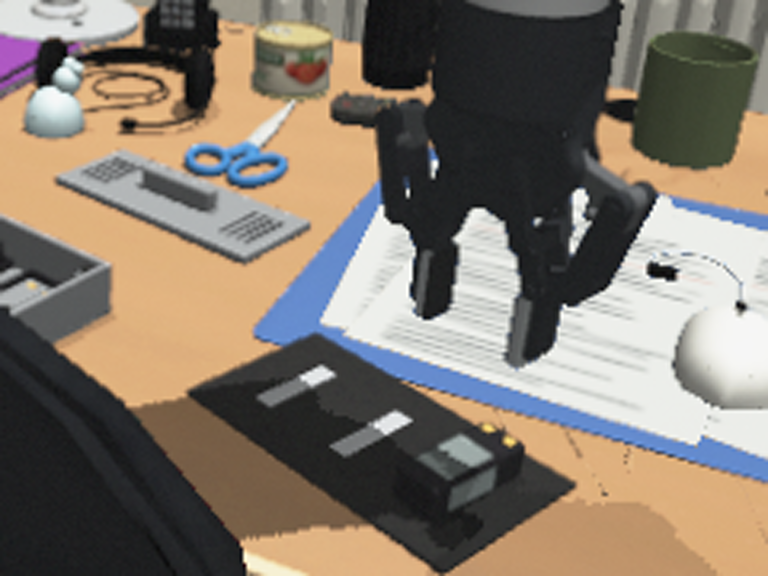

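View pics/t9.png

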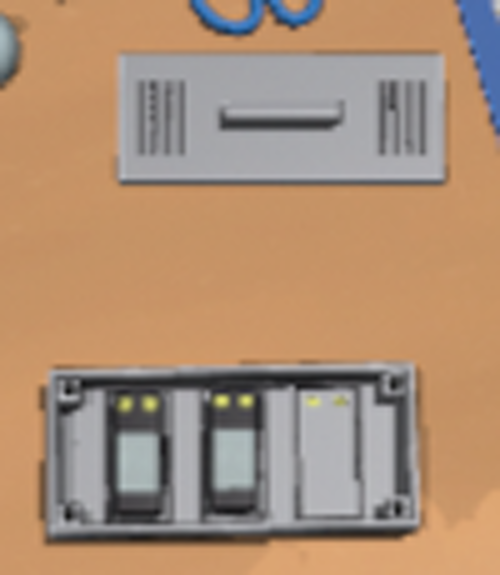

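Bays 1 and 2 filled (labels at about (253,247) and (272,246)), cover unmoved. Pick the third.

```bash
python3 -m pendant '[{"delta_rot":[0,0,0],"linear":[1,35,2],"claw":0.1},{"delta_rot":[0,0,0],"linear":[1,63,2],"claw":0.1},{"delta_rot":[0,0,0],"linear":[1,77,2],"claw":0.1},{"delta_rot":[0,0,0],"linear":[1,82.5,2],"claw":0.1},{"delta_rot":[0,0,0],"linear":[1,82.5,2],"claw":0.1},{"delta_rot":[0,0,0],"linear":[1,82.5,2],"claw":-0.6},{"delta_rot":[0,0,0],"linear":[1,82.5,2],"claw":-0.6},{"delta_rot":[0,0,0],"linear":[1,82.5,2],"claw":-0.6},{"delta_rot":[0,0,0],"linear":[1,82.5,2],"claw":-0.6},{"delta_rot":[0,0,0],"linear":[1,82.5,2],"claw":-0.6}]'; python3 - <<'E'
from h import *
st()
E
python3 -m pendant '[{"delta_rot":[0,0,0],"linear":[0,-15,0],"claw":-0.6},{"delta_rot":[0,0,0],"linear":[0,-40,0],"claw":-0.6},{"delta_rot":[0,0,0],"linear":[0,-70,0],"claw":-0.6},{"delta_rot":[0,0,0],"linear":[0,-90,0],"claw":-0.6},{"delta_rot":[0,0,0],"linear":[0,-90,0],"claw":-0.6},{"delta_rot":[0,0,0],"linear":[0,-90,0],"claw":-0.6}]'; python3 - <<'E'
from ov import *
st(); snap('scene','s10',(260,150,500,330),3.2); held('pics/s10_raw.png','pics/h3.png')
go(.4898,-.0262,.06,.033)
E
```

```text
time: 18.08
tool_pos: [0.537, -0.3325, 0.0156]
eef_rot: [-0.467, 0.466, -0.531, 0.532]
ft_force: [-1.6, 0.6, 9.2]
gripper_width: 0.0264
t 18.08 tcp [ 0.537  -0.3325  0.0156] Xang -1.701 dn [ 0.002 -0.001 -1.   ] F [-1.6  0.6  9.2] w 0.0264
time: 18.58
tool_pos: [0.5369, -0.3325, 0.1058]
eef_rot: [-0.467, 0.466, -0.53, 0.533]
ft_force: [-0.4, 0.5, -2.1]
gripper_width: 0.0264
t 18.58 tcp [ 0.5369 -0.3325  0.1058] Xang -1.701 dn [ 0.003 -0.002 -1.   ] F [-0.4  0.5 -2.1] w 0.0264
lin [-297.3   44.3  -85.8] rot [-0.001 -0.163  0.001] t 18.63
```

View pics/h3.png

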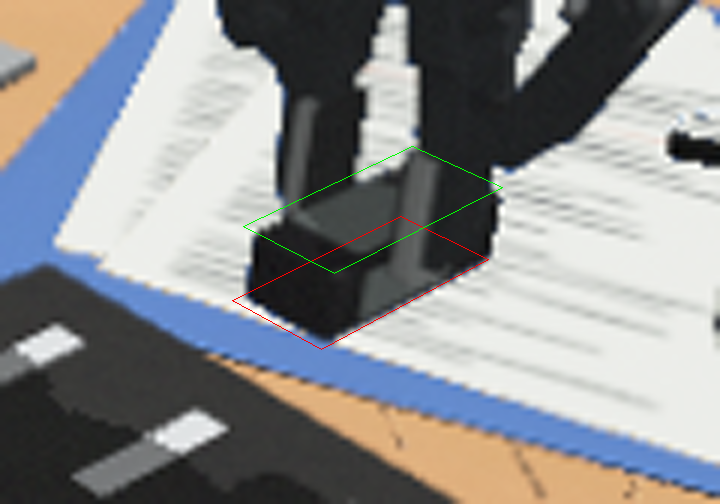

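```bash
python3 -m pendant '[{"delta_rot":[0,-0.05,0],"linear":[-30,0,-9],"claw":-0.6},{"delta_rot":[0,-0.1,0],"linear":[-65,0,-19],"claw":-0.6},{"delta_rot":[0,-0.163,0],"linear":[-100,0,-29],"claw":-0.6},{"delta_rot":[0,-0.163,0],"linear":[-140,0,-40],"claw":-0.6},{"delta_rot":[0,-0.163,0],"linear":[-180,0,-52],"claw":-0.6},{"delta_rot":[0,-0.163,0],"linear":[-220,0,-64],"claw":-0.6},{"delta_rot":[0,-0.163,0],"linear":[-257,0,-75],"claw":-0.6},{"delta_rot":[0,-0.163,0],"linear":[-287,10,-84],"claw":-0.6},{"delta_rot":[0,-0.163,0],"linear":[-297.3,30,-86.5],"claw":-0.6},{"delta_rot":[0,-0.163,0],"linear":[-297.3,44,-86.5],"claw":-0.6},{"delta_rot":[0,-0.163,0],"linear":[-297.3,44,-86.5],"claw":-0.6},{"delta_rot":[0,-0.163,0],"linear":[-297.3,44,-86.5],"claw":-0.6},{"delta_rot":[0,-0.163,0],"linear":[-297.3,44,-86.5],"claw":-0.6}]'; python3 - <<'E'
from h import *
st(); go(.489,-.0262,.016,.033)
E
```

```text
time: 19.72
tool_pos: [0.489, -0.0265, 0.06]
eef_rot: [-0.508, 0.508, -0.492, 0.492]
ft_force: [0.1, 0.3, -0.8]
gripper_width: 0.0264
t 19.72 tcp [ 0.489  -0.0265  0.06  ] Xang -1.539 dn [-0. -0. -1.] F [ 0.1  0.3 -0.8] w 0.0264
lin [-0.3 44.   0. ] rot [ 0.    -0.001  0.   ] t 19.72
```

```bash
python3 -m pendant '[{"delta_rot":[0,0,0],"linear":[0,12,0],"claw":-0.6},{"delta_rot":[0,0,0],"linear":[0,24,0],"claw":-0.6},{"delta_rot":[0,0,0],"linear":[0,34,0],"claw":-0.6},{"delta_rot":[0,0,0],"linear":[0,40,0],"claw":-0.6},{"delta_rot":[0,0,0],"linear":[0,44,0],"claw":-0.6},{"delta_rot":[0,0,0],"linear":[0,44,0],"claw":-0.6},{"delta_rot":[0,0,0],"linear":[0,44,0],"claw":-0.6}]'; python3 -c "
from h import *
st()"
```

```text
time: 20.3
tool_pos: [0.4892, -0.0261, 0.016]
eef_rot: [0.508, -0.508, 0.492, -0.492]
ft_force: [0.4, -0.6, -1.7]
gripper_width: 0.0263
t 20.3 tcp [ 0.4892 -0.0261  0.016 ] Xang -1.538 dn [ 0.  0. -1.] F [ 0.4 -0.6 -1.7] w 0.0263
```

```bash
python3 -m pendant '[{"delta_rot":[0,0,0],"linear":[0,0.5,0],"claw":0.1},{"delta_rot":[0,0,0],"linear":[0,0.5,0],"claw":0.1},{"delta_rot":[0,0,0],"linear":[0,0.5,0],"claw":0.1},{"delta_rot":[0,0,0],"linear":[0,0,0],"claw":0.1},{"delta_rot":[0,0,0],"linear":[0,-30,0],"claw":0.1},{"delta_rot":[0,0,0],"linear":[0,-60,0],"claw":0.1},{"delta_rot":[0,0,0],"linear":[0,-100,0],"claw":0.1},{"delta_rot":[0,0,0],"linear":[0,-130,0],"claw":0.1},{"delta_rot":[0,0,0],"linear":[0,-130,0],"claw":0.1}]'; python3 - <<'E'
from h import *
st(); print(robot.read_state()['qpos'].round(2))
go(.60,-.2,.15,.016,True)
E
```

```text
time: 21.05
tool_pos: [0.4917, -0.0259, 0.1515]
eef_rot: [0.51, -0.506, 0.49, -0.494]
ft_force: [0.9, 0.3, 1.0]
gripper_width: 0.0471
t 21.05 tcp [ 0.4917 -0.0259  0.1515] Xang -1.538 dn [ 0.008  0.    -1.   ] F [0.9 0.3 1. ] w 0.0471
[ 0.11  0.23 -0.21  2.08  0.07  0.83 -1.68]
lin [177.5   2.4 102.5] rot [-0.006 -1.554  0.006] t 21.05
```

```bash
python3 -m pendant '[{"delta_rot":[0,-0.12,0],"linear":[20,0,10],"claw":0},{"delta_rot":[0,-0.24,0],"linear":[40,0,20],"claw":0},{"delta_rot":[0,-0.36,0],"linear":[60,0,30],"claw":0},{"delta_rot":[0,-0.48,0],"linear":[90,0,50],"claw":0},{"delta_rot":[0,-0.6,0],"linear":[120,0,70],"claw":0},{"delta_rot":[0,-0.72,0],"linear":[150,0,90],"claw":0},{"delta_rot":[0,-0.84,0],"linear":[177,0,102],"claw":0},{"delta_rot":[0,-0.96,0],"linear":[177,0,102],"claw":0},{"delta_rot":[0,-1.08,0],"linear":[177,0,102],"claw":0},{"delta_rot":[0,-1.2,0],"linear":[177,0,102],"claw":0},{"delta_rot":[0,-1.32,0],"linear":[177,0,102],"claw":0},{"delta_rot":[0,-1.44,0],"linear":[177,0,102],"claw":0},{"delta_rot":[0,-1.554,0],"linear":[177,0,102],"claw":0},{"delta_rot":[0,-1.554,0],"linear":[177,0,102],"claw":0},{"delta_rot":[0,-1.554,0],"linear":[177,0,102],"claw":0},{"delta_rot":[0,-1.554,0],"linear":[177,0,102],"claw":0}]'; python3 - <<'E'
from ov import *
st(); snap('scene','s11',(180,150,330,260),5.2); snap('top','t11',(225,155,325,270),5)
go(.6917,.004,.10,.016,True)
E
```

```text
time: 22.38
tool_pos: [0.5966, -0.1996, 0.1458]
eef_rot: [0.707, -0.707, -0.004, 0.004]
ft_force: [0.7, -0.9, 0.4]
gripper_width: 0.0426
t 22.38 tcp [ 0.5966 -0.1996  0.1458] Xang 0.012 dn [-0.  0. -1.] F [ 0.7 -0.9  0.4] w 0.0426
lin [ 97.8  45.8 202.3] rot [ 0.    -0.003 -0.   ] t 22.48
```

View pics/s11.png

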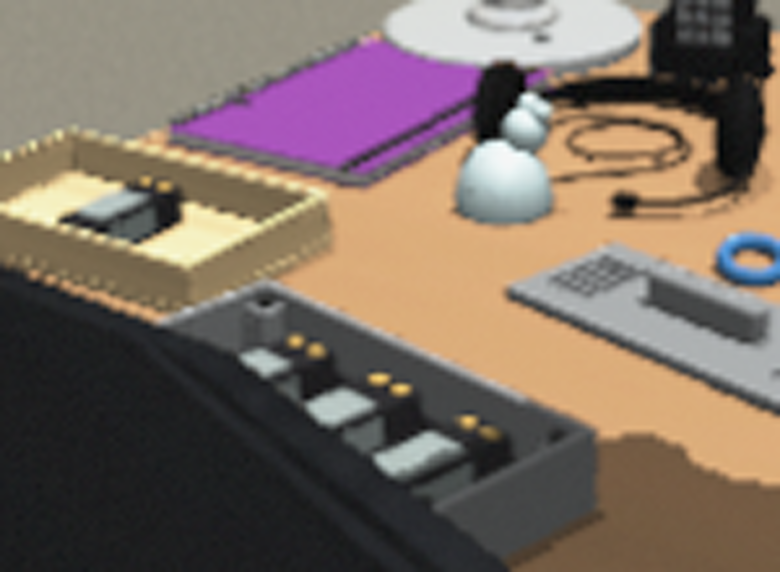

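View pics/t11.png

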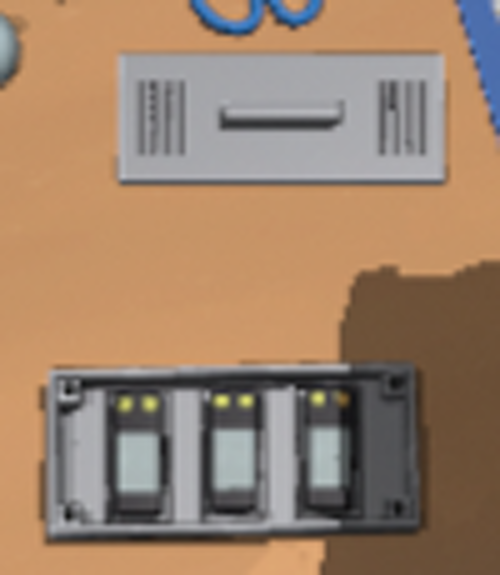

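```bash
python3 - <<'E'
from ov import *
p=(.6917,.004,.016)
R=[(rect(*p,.08,.195,.007),(0,0,255)),(rect(*p,.012,.07,.025),(0,255,0)),(rect(*p,.012,.07,.007),(255,0,0))]
overlay('pics/t11_raw.png','top',R,240,155,325,200,9,'pics/o6.png')
overlay('pics/s11_raw.png','scene',R,270,185,370,240,7.5,'pics/o7.png')
E
```

```text
(no output)
```

View pics/o6.png

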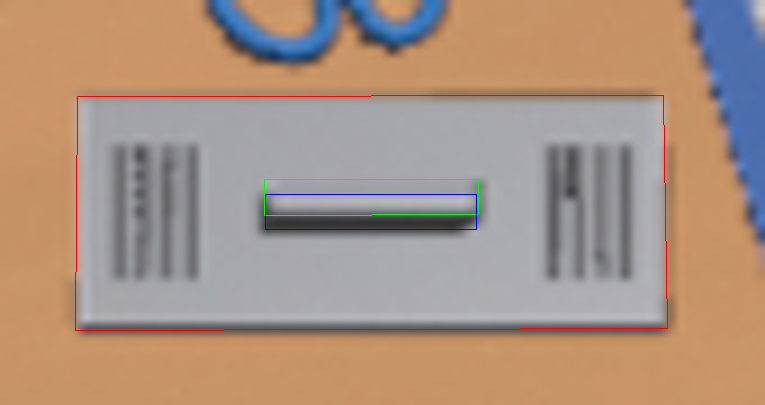

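View pics/o7.png

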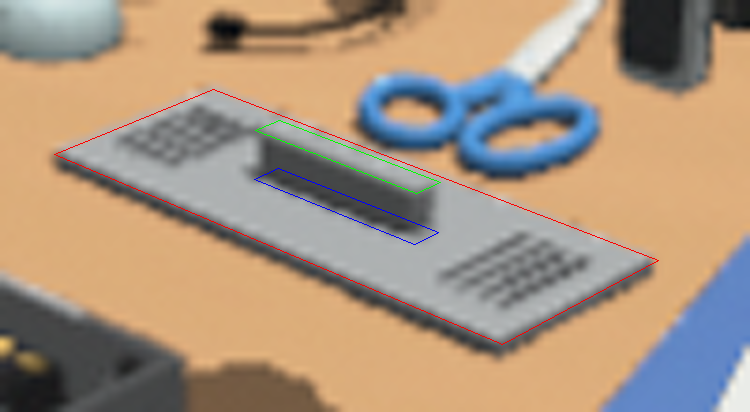

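```bash
python3 -m pendant '[{"delta_rot":[0,-0.003,0],"linear":[15,0,30],"claw":0},{"delta_rot":[0,-0.003,0],"linear":[32,0,65],"claw":0},{"delta_rot":[0,-0.003,0],"linear":[50,0,102],"claw":0},{"delta_rot":[0,-0.003,0],"linear":[68,0,140],"claw":0},{"delta_rot":[0,-0.003,0],"linear":[86,0,178],"claw":0},{"delta_rot":[0,-0.003,0],"linear":[96,10,200],"claw":0},{"delta_rot":[0,-0.003,0],"linear":[96,46,202],"claw":0},{"delta_rot":[0,-0.003,0],"linear":[96,70,202],"claw":0},{"delta_rot":[0,-0.003,0],"linear":[96,90,202],"claw":0},{"delta_rot":[0,-0.003,0],"linear":[96,90,202],"claw":0},{"delta_rot":[0,-0.003,0],"linear":[96,90,202],"claw":0},{"delta_rot":[0,-0.003,0],"linear":[96,90,202],"claw":0}]'; python3 - <<'E'
from ov import *
st(); snap('scene','s12',(260,130,380,240),6)
go(.6917,.004,.011,.016,True)
E
```

```text
time: 23.48
tool_pos: [0.6902, 0.0041, 0.0573]
eef_rot: [0.707, -0.707, -0.007, 0.006]
ft_force: [0.1, -0.7, 0.7]
gripper_width: 0.0424
t 23.48 tcp [0.6902 0.0041 0.0573] Xang 0.018 dn [ 0.001  0.    -1.   ] F [ 0.1 -0.7  0.7] w 0.0424
lin [ 1.1 46.7 -0.1] rot [-0.     0.002  0.002] t 23.53
```

View pics/s12.png

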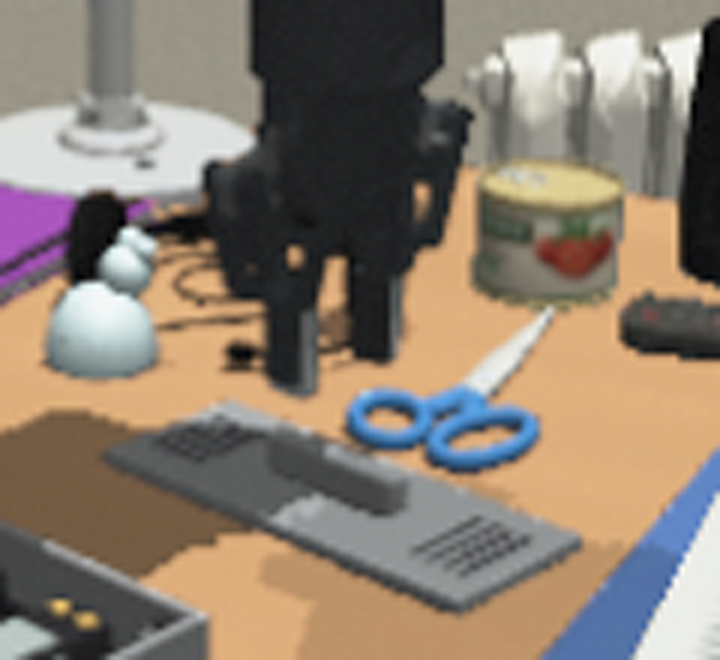

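```bash
python3 -m pendant '[{"delta_rot":[0,0,0],"linear":[1,20,0],"claw":0},{"delta_rot":[0,0,0],"linear":[1,36,0],"claw":0},{"delta_rot":[0,0,0],"linear":[1,44,0],"claw":0},{"delta_rot":[0,0,0],"linear":[1,46,0],"claw":0},{"delta_rot":[0,0,0],"linear":[1,46,0],"claw":-0.5},{"delta_rot":[0,0,0],"linear":[1,46,0],"claw":-0.9},{"delta_rot":[0,0,0],"linear":[1,46,0],"claw":-0.9},{"delta_rot":[0,0,0],"linear":[1,46,0],"claw":-0.9},{"delta_rot":[0,0,0],"linear":[1,46,0],"claw":-0.9},{"delta_rot":[0,0,0],"linear":[1,46,0],"claw":-0.9},{"delta_rot":[0,0,0],"linear":[1,46,0],"claw":-0.9},{"delta_rot":[0,0,0],"linear":[1,46,0],"claw":-0.9}]'; python3 - <<'E'
from ov import *
st()
E
```

```text
time: 24.53
tool_pos: [0.691, 0.0041, 0.0108]
eef_rot: [0.707, -0.707, -0.007, 0.006]
ft_force: [-1.8, -1.3, 7.0]
gripper_width: 0.01
t 24.53 tcp [0.691  0.0041 0.0108] Xang 0.019 dn [ 0.001  0.    -1.   ] F [-1.8 -1.3  7. ] w 0.01
```

```bash
python3 -m pendant '[{"delta_rot":[0,0,0],"linear":[0,-10,0],"claw":-0.9},{"delta_rot":[0,0,0],"linear":[0,-25,0],"claw":-0.9},{"delta_rot":[0,0,0],"linear":[0,-45,0],"claw":-0.9},{"delta_rot":[0,0,0],"linear":[0,-65,0],"claw":-0.9},{"delta_rot":[0,0,0],"linear":[0,-80,0],"claw":-0.9},{"delta_rot":[0,0,0],"linear":[0,-80,0],"claw":-0.9},{"delta_rot":[0,0,0],"linear":[0,-80,0],"claw":-0.9}]'; python3 - <<'E'
from ov import *
st(); snap('scene','s13',(200,110,400,260),3.9)
go(.4885,.0287,.09,.033,True)
E
```

```text
time: 25.12
tool_pos: [0.691, 0.0039, 0.0913]
eef_rot: [-0.707, 0.707, 0.007, -0.006]
ft_force: [0.7, 0.6, -3.0]
gripper_width: 0.0102
t 25.12 tcp [0.691  0.0039 0.0913] Xang 0.019 dn [ 0.002 -0.    -1.   ] F [ 0.7  0.6 -3. ] w 0.0102
lin [-201.3   -0.    28.7] rot [ 0.    -0.014  0.   ] t 25.17
```

View pics/s13.png

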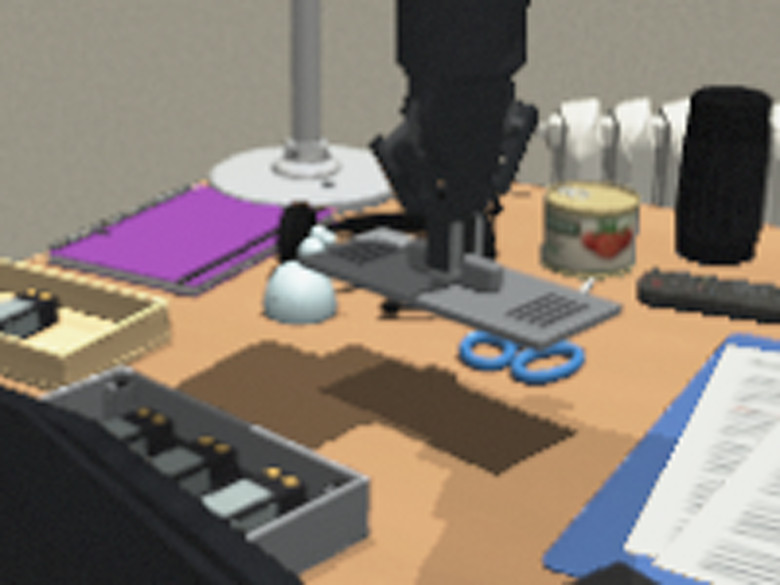

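```bash
python3 -m pendant '[{"delta_rot":[0,-0.005,0],"linear":[-15,0,2],"claw":-0.9},{"delta_rot":[0,-0.014,0],"linear":[-35,0,5],"claw":-0.9},{"delta_rot":[0,-0.014,0],"linear":[-60,0,8.5],"claw":-0.9},{"delta_rot":[0,-0.014,0],"linear":[-85,0,12],"claw":-0.9},{"delta_rot":[0,-0.014,0],"linear":[-110,0,16],"claw":-0.9},{"delta_rot":[0,-0.014,0],"linear":[-135,0,19],"claw":-0.9},{"delta_rot":[0,-0.014,0],"linear":[-160,0,23],"claw":-0.9},{"delta_rot":[0,-0.014,0],"linear":[-180,0,26],"claw":-0.9},{"delta_rot":[0,-0.014,0],"linear":[-195,0,28],"claw":-0.9},{"delta_rot":[0,-0.014,0],"linear":[-201.5,0,28.7],"claw":-0.9},{"delta_rot":[0,-0.014,0],"linear":[-201.5,0,28.7],"claw":-0.9},{"delta_rot":[0,-0.014,0],"linear":[-201.5,0,28.7],"claw":-0.9},{"delta_rot":[0,-0.014,0],"linear":[-201.5,0,28.7],"claw":-0.9}]'; python3 - <<'E'
from ov import *
st()
snap('top','t14',(225,205,325,270),7.5);snap('scene','s14',(170,130,320,260),5.2)
s=robot.read_state();p=s['tool_pos'];z=p[2]-.0108
c=(p[0],p[1],.033); box=(.4885,.0287,.033)
RR=[(rect(*c,.08,.195,z+.007),(0,0,255)),(rect(*box,.095,.21,.037),(0,255,0)),(rect(*box,.085,.2,.037),(0,255,0))]
overlay('pics/t14_raw.png','top',RR,225,205,325,270,7.5,'pics/o8.png')
overlay('pics/s14_raw.png','scene',RR,170,130,320,260,5.2,'pics/o9.png')
go(.4885,.0287,.054,.033,True)
E
```

```text
time: 26.25
tool_pos: [0.4894, 0.0288, 0.0897]
eef_rot: [0.707, -0.707, -0.012, 0.011]
ft_force: [0.3, -0.8, -2.7]
gripper_width: 0.0105
t 26.25 tcp [0.4894 0.0288 0.0897] Xang 0.033 dn [ 0.  0. -1.] F [ 0.3 -0.8 -2.7] w 0.0105
lin [-0.7 35.7 -0.1] rot [-0. -0.  0.] t 26.35
```

View pics/o8.png

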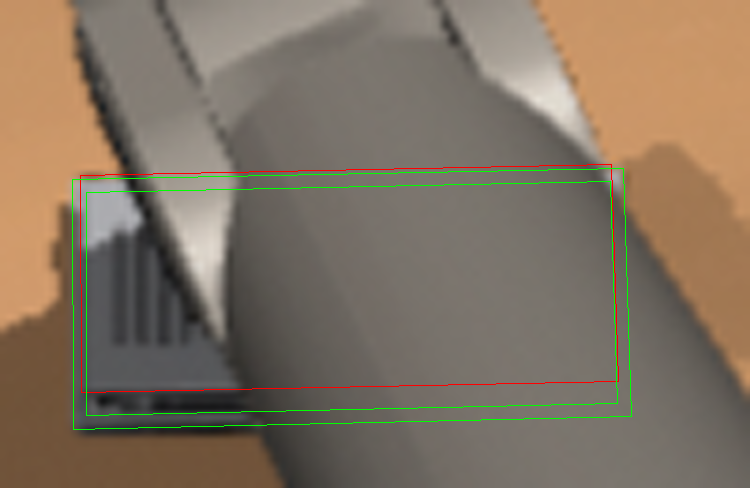

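View pics/o9.png

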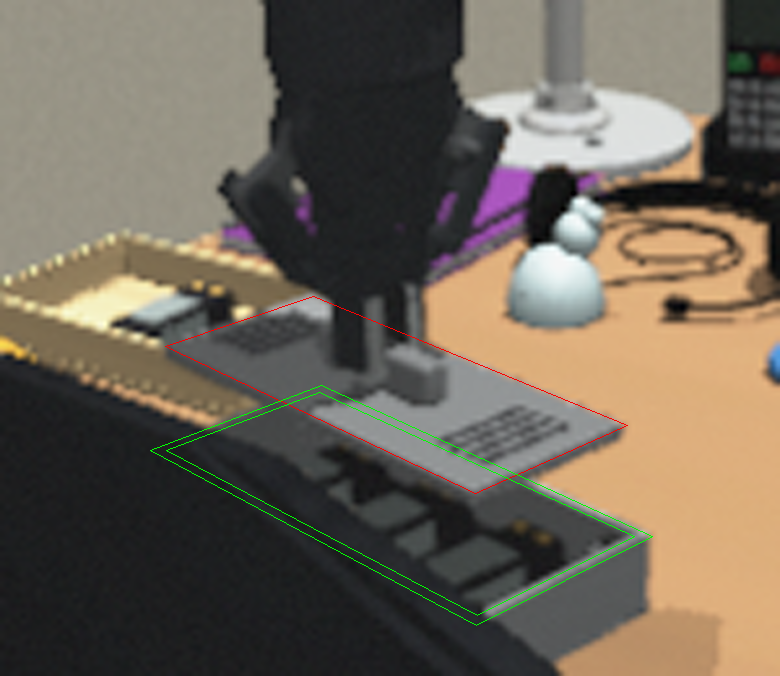

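```bash
python3 -m pendant '[{"delta_rot":[0,0,0],"linear":[-0.7,10,0],"claw":-0.9},{"delta_rot":[0,0,0],"linear":[-0.7,22,0],"claw":-0.9},{"delta_rot":[0,0,0],"linear":[-0.7,32,0],"claw":-0.9},{"delta_rot":[0,0,0],"linear":[-0.7,37,0],"claw":-0.9},{"delta_rot":[0,0,0],"linear":[-0.7,38,0],"claw":-0.9},{"delta_rot":[0,0,0],"linear":[-0.7,38,0],"claw":-0.9},{"delta_rot":[0,0,0],"linear":[-0.7,38,0],"claw":-0.9}]'; python3 - <<'E'
from ov import *
st()
snap('scene','s15',(170,130,320,260),5.2)
box=(.4885,.0287,.033);z=robot.read_state()['tool_pos'][2]-.0108
RR=[(rect(*box,.08,.195,z+.007),(0,0,255))]
overlay('pics/s15_raw.png','scene',RR,200,150,320,260,6.2,'pics/o10.png')
E
```

```text
time: 26.93
tool_pos: [0.4878, 0.029, 0.0519]
eef_rot: [0.707, -0.707, -0.012, 0.012]
ft_force: [0.2, 0.2, -2.3]
gripper_width: 0.01
t 26.93 tcp [0.4878 0.029  0.0519] Xang 0.033 dn [-0.  0. -1.] F [ 0.2  0.2 -2.3] w 0.01
```

View pics/o10.png

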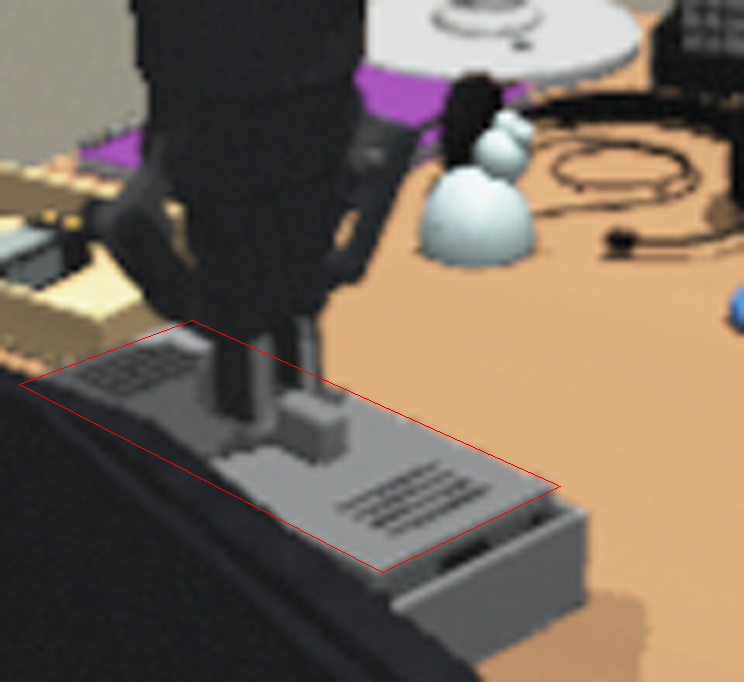

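```bash
python3 -m pendant '[{"delta_rot":[0,0,0],"linear":[0.5,2,0],"claw":-0.9},{"delta_rot":[0,0,0],"linear":[0.5,3.5,0],"claw":-0.9},{"delta_rot":[0,0,0],"linear":[0.5,5,0],"claw":-0.9},{"delta_rot":[0,0,0],"linear":[0.5,6,0],"claw":-0.9},{"delta_rot":[0,0,0],"linear":[0.5,6,0],"claw":-0.9},{"delta_rot":[0,0,0],"linear":[0.5,6,0],"claw":-0.9}]'; python3 - <<'E'
from ov import *
st()
snap('scene','s16',(200,150,320,260),6.2)
E
```

```text
time: 27.48
tool_pos: [0.4882, 0.0288, 0.0458]
eef_rot: [0.707, -0.707, -0.012, 0.012]
ft_force: [-0.0, -0.6, -1.5]
gripper_width: 0.0103
t 27.48 tcp [0.4882 0.0288 0.0458] Xang 0.033 dn [-0.  0. -1.] F [-0.  -0.6 -1.5] w 0.0103
```

View pics/s16.png

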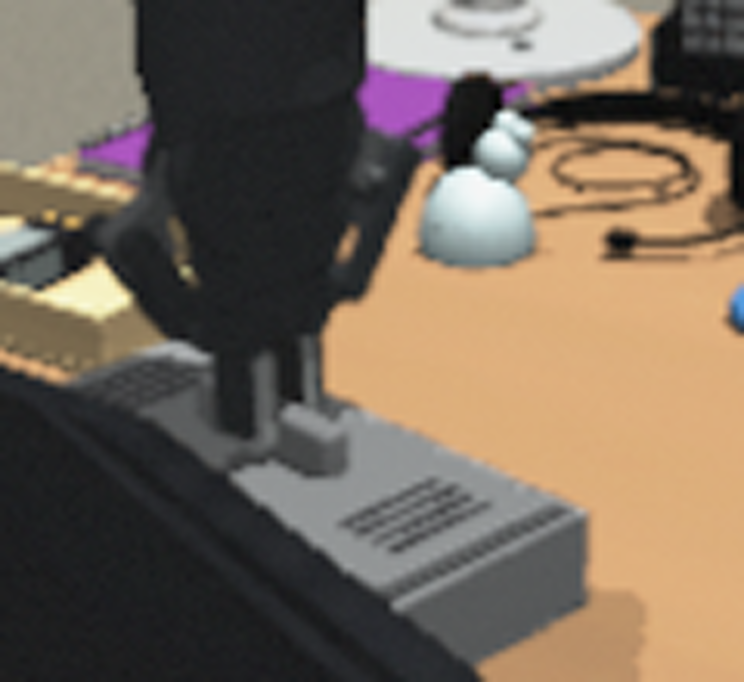

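```bash
python3 -m pendant '[{"delta_rot":[0,0,0],"linear":[0,1,0],"claw":-0.9},{"delta_rot":[0,0,0],"linear":[0,2,0],"claw":-0.9},{"delta_rot":[0,0,0],"linear":[0,3,0],"claw":-0.9},{"delta_rot":[0,0,0],"linear":[0,3,0],"claw":-0.9},{"delta_rot":[0,0,0],"linear":[0,3,0],"claw":-0.9}]'; python3 -c "
from h import *
st()"
```

```text
time: 27.95
tool_pos: [0.4883, 0.0288, 0.0431]
eef_rot: [-0.707, 0.707, 0.012, -0.012]
ft_force: [-2.5, -0.7, 4.8]
gripper_width: 0.01
t 27.95 tcp [0.4883 0.0288 0.0431] Xang 0.033 dn [ 0. -0. -1.] F [-2.5 -0.7  4.8] w 0.01
```

```bash
python3 -m pendant '[{"delta_rot":[0,0,0],"linear":[0,1,0],"claw":-0.9},{"delta_rot":[0,0,0],"linear":[0,1.5,0],"claw":-0.9},{"delta_rot":[0,0,0],"linear":[0,2,0],"claw":-0.9},{"delta_rot":[0,0,0],"linear":[0,2.5,0],"claw":-0.9},{"delta_rot":[0,0,0],"linear":[0,2.5,0],"claw":-0.9},{"delta_rot":[0,0,0],"linear":[0,2.5,0],"claw":-0.9}]'; python3 -c "
from h import *
st()"
```

```text
time: 28.45
tool_pos: [0.4883, 0.0289, 0.0408]
eef_rot: [-0.707, 0.707, 0.012, -0.012]
ft_force: [-3.3, -0.8, 9.8]
gripper_width: 0.0108
t 28.45 tcp [0.4883 0.0289 0.0408] Xang 0.033 dn [ 0. -0. -1.] F [-3.3 -0.8  9.8] w 0.0108
```

```bash
python3 -m pendant '[{"delta_rot":[0,0,0],"linear":[0,0.7,0],"claw":-0.9},{"delta_rot":[0,0,0],"linear":[0,1.4,0],"claw":-0.9},{"delta_rot":[0,0,0],"linear":[0,1.4,0],"claw":-0.9}]'; python3 -c "
from h import *
st()"
```

```text
time: 28.7
tool_pos: [0.4884, 0.0289, 0.0406]
eef_rot: [-0.707, 0.707, 0.012, -0.011]
ft_force: [-14.8, -1.8, 45.9]
gripper_width: 0.0107
t 28.7 tcp [0.4884 0.0289 0.0406] Xang 0.033 dn [ 0.001 -0.001 -1.   ] F [-14.8  -1.8  45.9] w 0.0107
```

```bash
python3 -m pendant '[{"delta_rot":[0,0,0],"linear":[0,-1.2,0],"claw":-0.9},{"delta_rot":[0,0,0],"linear":[0,-1.2,0],"claw":-0.3},{"delta_rot":[0,0,0],"linear":[0,-1.2,0],"claw":-0.3},{"delta_rot":[0,0,0],"linear":[0,-1.2,0],"claw":-0.3},{"delta_rot":[0,0,0],"linear":[0,-1.2,0],"claw":-0.3},{"delta_rot":[0,0,0],"linear":[0,-30,0],"claw":-0.3},{"delta_rot":[0,0,0],"linear":[0,-70,0],"claw":-0.3},{"delta_rot":[0,0,0],"linear":[0,-110,0],"claw":-0.3},{"delta_rot":[0,0,0],"linear":[0,-110,50],"claw":-0.3},{"delta_rot":[0,0,0],"linear":[40,-110,90],"claw":-0.3},{"delta_rot":[0,0,0],"linear":[70,-110,130],"claw":-0.3},{"delta_rot":[0,0,0],"linear":[100,-110,170],"claw":-0.3},{"delta_rot":[0,0,0],"linear":[100,-110,210],"claw":-0.3},{"delta_rot":[0,0,0],"linear":[100,-110,240],"claw":-0.3},{"delta_rot":[0,0,0],"linear":[100,-110,240],"claw":-0.3}]'; python3 - <<'E'
from ov import *
st()
snap('scene','s17',(200,170,320,260),6.2);snap('top','t17',(225,205,325,270),7.5)
box=(.4885,.0287,.033)
RR=[(rect(*box,.08,.195,.037),(0,0,255)),(rect(*box,.095,.21,.037),(0,255,0))]
overlay('pics/t17_raw.png','top',RR,225,205,325,270,7.5,'pics/o11.png')
E
```

```text
time: 29.95
tool_pos: [0.5799, 0.2777, 0.1486]
eef_rot: [0.708, -0.706, -0.013, 0.013]
ft_force: [-1.2, 0.3, -1.1]
gripper_width: 0.0299
t 29.95 tcp [0.5799 0.2777 0.1486] Xang 0.036 dn [-0.001  0.003 -1.   ] F [-1.2  0.3 -1.1] w 0.0299
```

View pics/s17.png

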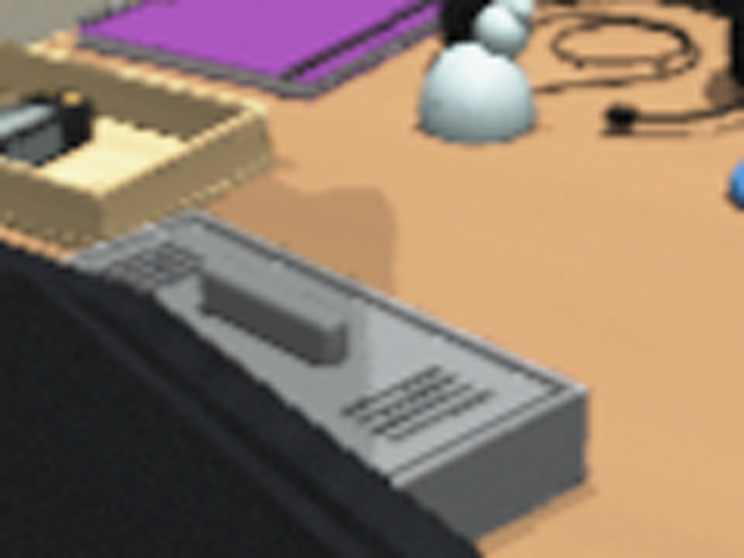

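View pics/t17.png

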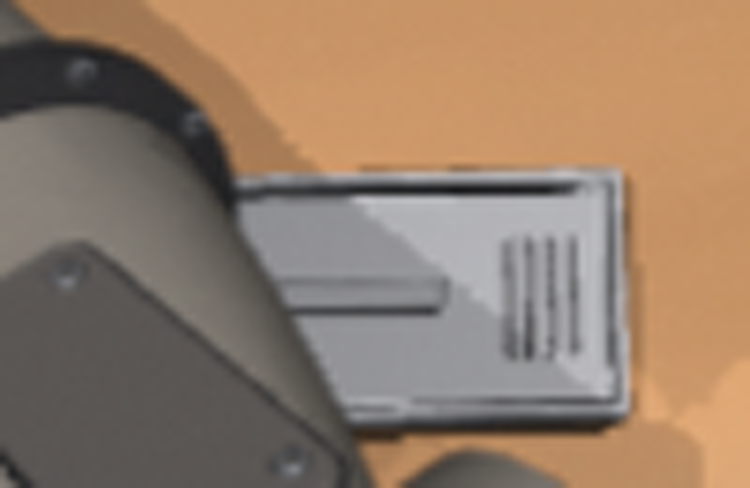

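View pics/o11.png

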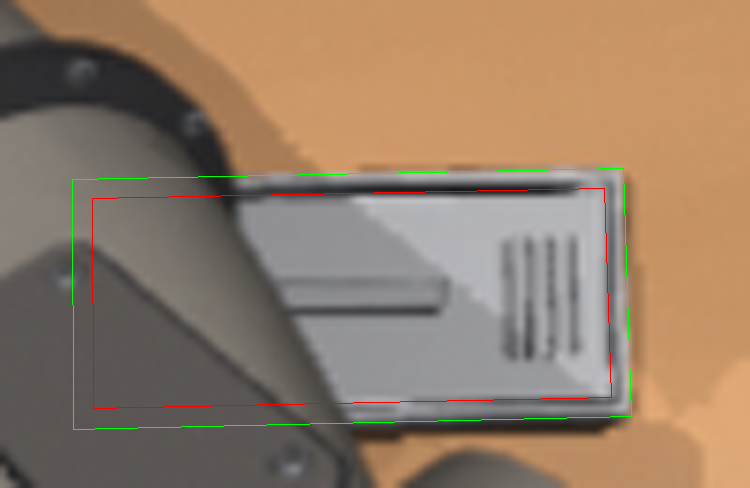

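```bash
python3 - <<'E'
from h import *
go(.5078,.1114,.06,.033,True)
E
```

```text
lin [ -77.7   88.1 -163.1] rot [-0.002  0.005 -0.001] t 30.05
```

```bash
python3 -m pendant '[{"delta_rot":[0,0,0],"linear":[-20,0,-40],"claw":-1},{"delta_rot":[0,0,0],"linear":[-40,0,-80],"claw":-1},{"delta_rot":[0,0,0],"linear":[-58,0,-120],"claw":-1},{"delta_rot":[0,0,0],"linear":[-72,20,-150],"claw":-1},{"delta_rot":[0,0.004,0],"linear":[-78,50,-163],"claw":-1},{"delta_rot":[0,0.004,0],"linear":[-78,80,-163],"claw":-1},{"delta_rot":[0,0.004,0],"linear":[-78,88,-163],"claw":-1},{"delta_rot":[0,0.004,0],"linear":[-78,88,-163],"claw":-1},{"delta_rot":[0,0.004,0],"linear":[-78,88,-163],"claw":-1},{"delta_rot":[0,0.004,0],"linear":[-78,88,-163],"claw":-1}]'; python3 - <<'E'
from h import *
st();go(.5078,.1114,.036,.033,True)
E
```

```text
time: 30.88
tool_pos: [0.5087, 0.1076, 0.0623]
eef_rot: [0.707, -0.707, -0.011, 0.01]
ft_force: [0.7, -0.5, 1.2]
gripper_width: -0.0002
t 30.88 tcp [0.5087 0.1076 0.0623] Xang 0.03 dn [ 0.002  0.001 -1.   ] F [ 0.7 -0.5  1.2] w -0.0002
lin [-0.8 26.3  3.8] rot [-0.001 -0.003  0.002] t 30.88
```

```bash
python3 -m pendant '[{"delta_rot":[0,0,0],"linear":[-1,12,3],"claw":-1},{"delta_rot":[0,0,0],"linear":[-1,20,3],"claw":-1},{"delta_rot":[0,0,0],"linear":[-1,23.5,3],"claw":-1},{"delta_rot":[0,0,0],"linear":[-1,24.5,3],"claw":-1},{"delta_rot":[0,0,0],"linear":[-1,24.5,3],"claw":-1},{"delta_rot":[0,0,0],"linear":[-1,24.5,3],"claw":-1}]'; python3 - <<'E'
from h import *
st()
E
```

```text
time: 31.38
tool_pos: [0.5065, 0.1099, 0.037]
eef_rot: [-0.707, 0.707, 0.01, -0.01]
ft_force: [-5.9, -0.5, 16.1]
gripper_width: 0.0002
t 31.38 tcp [0.5065 0.1099 0.037 ] Xang 0.03 dn [-0. -0. -1.] F [-5.9 -0.5 16.1] w 0.0002
```

```bash
python3 -m pendant '[{"delta_rot":[0,0,0],"linear":[0,-12,0],"claw":-1},{"delta_rot":[0,0,0],"linear":[-22,-12,0],"claw":-1},{"delta_rot":[0,0,0],"linear":[-43,-12,0],"claw":-1},{"delta_rot":[0,0,0],"linear":[-43,-8,0],"claw":-1},{"delta_rot":[0,0,0],"linear":[-43,-3,0],"claw":-1},{"delta_rot":[0,0,0],"linear":[-43,-0.5,0],"claw":-1},{"delta_rot":[0,0,0],"linear":[-43,0,0],"claw":-1},{"delta_rot":[0,0,0],"linear":[-43,0,0],"claw":-1},{"delta_rot":[0,0,0],"linear":[-43,0,0],"claw":-1}]'; python3 - <<'E'
from h import *
st()
E
```

```text
time: 32.13
tool_pos: [0.4643, 0.1083, 0.0369]
eef_rot: [-0.707, 0.707, 0.01, -0.01]
ft_force: [-6.4, -1.7, 21.4]
gripper_width: -0.0001
t 32.13 tcp [0.4643 0.1083 0.0369] Xang 0.029 dn [ 0. -0. -1.] F [-6.4 -1.7 21.4] w -0.0001
```

```bash
python3 -m pendant '[{"delta_rot":[0,0,0],"linear":[0,-35,0],"claw":-1},{"delta_rot":[0,0,0],"linear":[0,-40,-10],"claw":-1},{"delta_rot":[0,0,0],"linear":[0,-40,-45],"claw":-1},{"delta_rot":[0,0,0],"linear":[0,-40,-85],"claw":-1},{"delta_rot":[0,0,0],"linear":[0,-40,-125],"claw":-1},{"delta_rot":[0,0,0],"linear":[0,-40,-162],"claw":-1},{"delta_rot":[0,0,0],"linear":[0,-40,-162],"claw":-1},{"delta_rot":[0,0,0],"linear":[0,-25,-162],"claw":-1},{"delta_rot":[0,0,0],"linear":[0,-12,-162],"claw":-1},{"delta_rot":[0,0,0],"linear":[0,-5,-162],"claw":-1},{"delta_rot":[0,0,0],"linear":[0,-1,-162],"claw":-1},{"delta_rot":[0,0,0],"linear":[0,0,-162],"claw":-1},{"delta_rot":[0,0,0],"linear":[0,0,-162],"claw":-1},{"delta_rot":[0,0,0],"linear":[0,0,-162],"claw":-1}]'; python3 - <<'E'
from h import *
st()
E
python3 -m pendant '[{"delta_rot":[0,0,0],"linear":[0,-12,0],"claw":-1},{"delta_rot":[0,0,0],"linear":[22,-12,0],"claw":-1},{"delta_rot":[0,0,0],"linear":[44,-12,0],"claw":-1},{"delta_rot":[0,0,0],"linear":[44,-8,0],"claw":-1},{"delta_rot":[0,0,0],"linear":[44,-3,0],"claw":-1},{"delta_rot":[0,0,0],"linear":[44,-0.5,0],"claw":-1},{"delta_rot":[0,0,0],"linear":[44,0,0],"claw":-1},{"delta_rot":[0,0,0],"linear":[44,0,0],"claw":-1},{"delta_rot":[0,0,0],"linear":[44,0,0],"claw":-1}]'; python3 - <<'E'
from h import *
st()
E
```

```text
time: 33.3
tool_pos: [0.4684, -0.0536, 0.037]
eef_rot: [-0.707, 0.707, 0.01, -0.011]
ft_force: [-6.5, -0.4, 14.4]
gripper_width: 0.0003
t 33.3 tcp [ 0.4684 -0.0536  0.037 ] Xang 0.029 dn [-0.    -0.001 -1.   ] F [-6.5 -0.4 14.4] w 0.0003
time: 34.05
tool_pos: [0.5122, -0.0522, 0.037]
eef_rot: [-0.707, 0.707, 0.011, -0.01]
ft_force: [-1.7, 1.3, 15.9]
gripper_width: 0.0002
t 34.05 tcp [ 0.5122 -0.0522  0.037 ] Xang 0.029 dn [ 0.001 -0.    -1.   ] F [-1.7  1.3 15.9] w 0.0002
```

All four corners stop at z 0.037: level and flush. Retreat to the right and take a last look.

```bash
python3 -m pendant '[{"delta_rot":[0,0,0],"linear":[0,-30,0],"claw":-1},{"delta_rot":[0,0,0],"linear":[0,-70,0],"claw":-1},{"delta_rot":[0,0,0],"linear":[5,-110,-20],"claw":-1},{"delta_rot":[0,0,0],"linear":[10,-140,-50],"claw":-1},{"delta_rot":[0,0,0],"linear":[15,-160,-90],"claw":-1},{"delta_rot":[0,0,0],"linear":[20,-170,-130],"claw":-1},{"delta_rot":[0,0,0],"linear":[30,-170,-170],"claw":-1},{"delta_rot":[0,0,0],"linear":[40,-170,-210],"claw":-1},{"delta_rot":[0,0,0],"linear":[40,-170,-250],"claw":-1},{"delta_rot":[0,0,0],"linear":[40,-170,-250],"claw":-1},{"delta_rot":[0,0,0],"linear":[40,-170,-250],"claw":-1},{"delta_rot":[0,0,0],"linear":[40,-170,-250],"claw":-1}]'; python3 - <<'E'
from ov import *
st()
snap('scene','s18',(150,150,350,290),3.9);snap('top','t18',(135,150,435,300),2.66)
box=(.4885,.0287,.033)
overlay('pics/t18_raw.png','top',[(rect(*box,.08,.195,.037),(0,0,255)),(rect(.554,.2914,.231,.11,.19,.03),(0,255,0))],140,190,325,270,4.3,'pics/o12.png')
E
```

```text
time: 35.05
tool_pos: [0.5588, -0.3008, 0.2057]
eef_rot: [0.707, -0.707, -0.01, 0.011]
ft_force: [0.8, 0.9, -0.6]
gripper_width: 0.0
t 35.05 tcp [ 0.5588 -0.3008  0.2057] Xang 0.029 dn [-0.001  0.001 -1.   ] F [ 0.8  0.9 -0.6] w 0.0
```

View pics/s18.png

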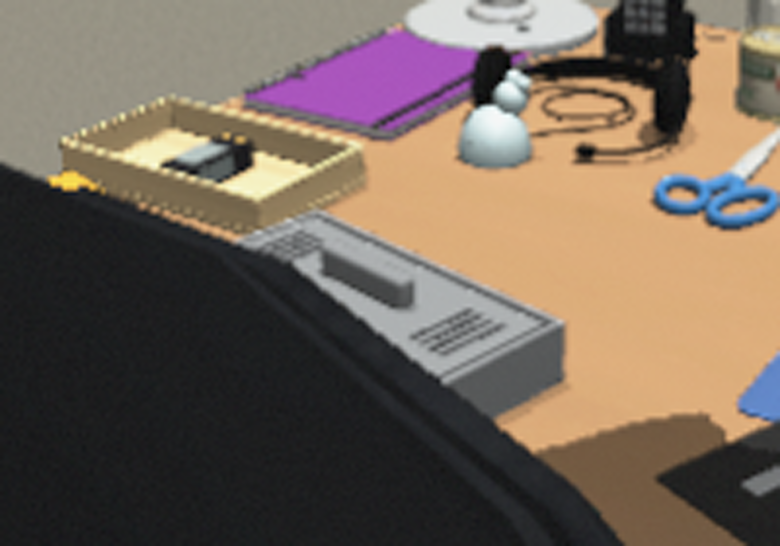

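View pics/t18.png

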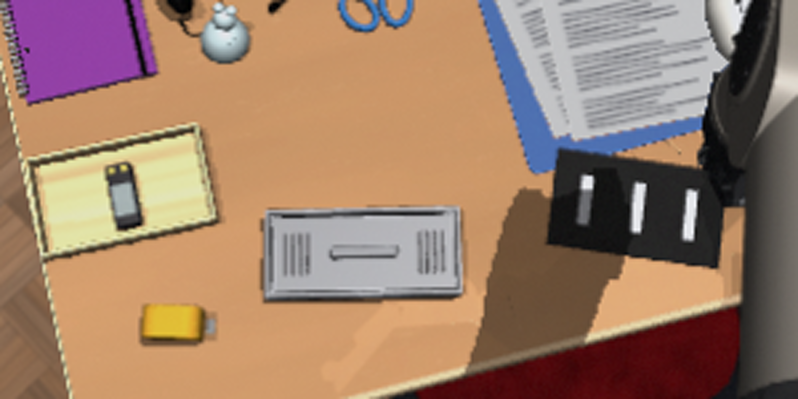

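View pics/o12.png

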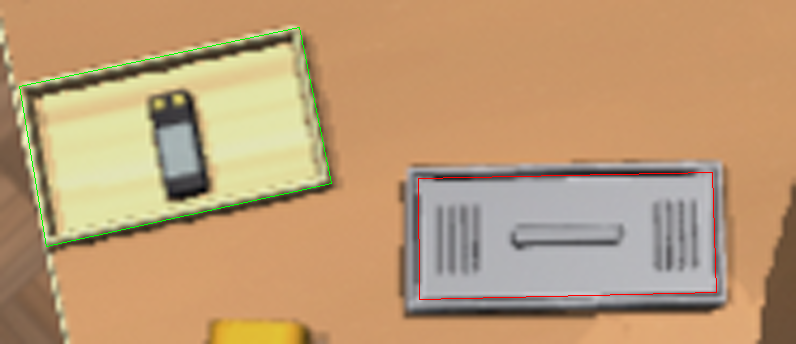

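The spent pack lies inside the tray, at about (180,145) in the crop. The cover sits in the rim, flush all round. The mat is empty, and the tape measure and figure are where they started.

```bash
python3 -c "
from cell import robot
robot.finish_job(); print(robot.read_state()['time'])"
```

```text
the job is handed in; nothing more can be done
the job is handed in; nothing more can be done
```

I handed the job in at about 35 s. There was one spent pack, in bay 2, and it now lies in the recycling tray. The three fresh packs are in bays 1 to 3, and the cover is pressed down in the rim.

- **Cover:** after pressing it by its rib, I pressed above each of the four corners. All four stopped at z = 0.037 m, level with the rim, under 14 to 21 N. The last pictures show it centred to within about 1 to 2 mm of the estimated box centre.
- **Packs:** I last saw the fresh packs before the cover went on. All three lay in their pockets with their labels at matching heights.
- **Surroundings:** the mat is empty, the spent pack is well inside the tray, and the tape measure and figure look unmoved. The arm finished clear of everything.

No check failed. The wrist force peaked at about 46 N in the readings I took. I did not notice a pack or the cover being knocked aside, or the grip slackening. The cover's front-left edge was hidden from the scene camera by a chair, so I checked it only by the corner press and the top view.

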